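# Trip the dead till's catch and load the coin float

## Robot

A 6-joint arm with a two-finger parallel gripper is mounted at the origin on the work surface. World frame = base frame: x ahead of the robot, y to its left, z up, the work surface at z = 0. Lengths are in mm, angles in degrees, forces in N, time in s.
With the tool pointing down it reaches from about 300 to 850 mm from the base axis. Payload 4.2 kg.
Tool frame: the origin (TCP) lies between the finger pads; the fingertips stand ahead of it and the grasp point (between the pads) lies 8 mm behind it (env.tip_reach is the x of the fingertips in the tool frame, in mm); x points along the fingers, y is the direction in which the jaws open and shut, and the axes are right-handed (so a half turn about x gives the same grasp; the last joint's range is limited). The gripper opens to 91 mm and grips with 3 to 60 N. Pads are 32 mm wide; open, the fingers measure 118 mm over their backs; the gripper's body (76 mm by 178 mm) begins 60 mm behind the grasp point.
Start: joints at [-75.229, 18.312, 89.639, -0, 72.044, -1.146], TCP at [157.691, -552.97, 224.976] pointing down, gripper open.
Joint ranges: [-177.97, 177.97], [-48.28, 115.42], [12.27, 149.76], [-77.06, 257.06], [2.81, 150.46], [-146.56, 146.56]. Speed limits (degrees/s): [147.25, 147.25, 180, 180, 180, 180].

## Interface

Orientations are given as [roll, pitch, yaw] about the fixed x, y, z axes, in that order (R = Rz(yaw) Ry(pitch) Rx(roll)).
In Python, from workcell import env, cams gives the robot as it stands.
- The arm moves only by the tool arm_command, never from a script. Its argument "deltas" is a list of rows, each a list of 3 entries, a list of its own where there are three numbers: the opening, from 0 (shut) to 1 (fully open), then the shift along the world's x, y, z in mm, then the turn about the world's z in rad. A call has 1 to 20 rows; each row is the pose to reach, as a shift and turn from the pose commanded when the call began; what a row does not reach only later rows make up. A row lasts 1/10 s, in which the tool goes at most 50 mm and 8.59 degrees, less where a joint would pass 70% of its speed; a pose out of reach is approached as far as the arm can. A call with a gripper value outside its range is refused whole. The fingers move at their own pace and stop on an object; "grip_force" is the grip in N (left out, the last holds). Time passes only in rows, so rows that repeat a pose let the fingers close. It gives the time, the measured TCP pose, the force and the opening at its end, in the units of the state.
- env.state(): the state, without advancing time (a new reading comes with each control period).
- cams.grab_frame(name): name is "side" or "top" or "wrist"; returns a dict with "img" (400x640x3 uint8, red, green, blue), "K" (3x3 intrinsics, pixels), "rvec" (rotation vector, rad) and "tvec" (3), from world to camera coordinates, as OpenCV has them. Camera axes: x right, y down, z forward; pixel columns grow to the right and rows downward; lengths in mm; the calibration is good to about 2 mm. A picture is of the moment at which its call begins. There is no depth.
- env.job_done(): hands the job in, once; it reports no verdict.
Trained networks look in a picture, given as the dict that the camera call returned (one of the last four; its "shot" number tells which), for a name from the list of things; names that differ only in an ending like _2 or _b are one class to them, and where a whole thing is asked for, a point or a joint stands for the part that bears it (a point fixed in the world has none). Each returns a list of dicts, best first, with "conf" (0 to 1); they miss things now and then, are a little off and sometimes report something else, mostly with a low value. They report only what shows in the picture. A call takes as long as a camera call. They do not tell look-alikes from the thing itself.
- cams.silhouettes(picture, name): "region" (400x640 bool, what is visible of it) and "centre" ([column, row] in pixels, amid what is visible of it).
The state is a dict: "time_s": time; "qpos": joint angles; "qvel": joint speeds; "effort": joint torques, N m; "ee_pos": TCP position; "ee_rot": TCP orientation; "force": force on the tool from outside, world axes, zero at the start; "torque": the same for the moment, N m; "gripper_width": finger opening in mm.
Only numpy, scipy, OpenCV 4.12 (cv2) and the standard library are available. Lean on these libraries where they do the work, as an engineer would, in place of code of your own. Each camera call takes 0.05 s, during which the arm holds its last target.

## Task

The power is off and the flip-top cash till is latched shut. Take the release pin from its wooden stand, push it down through the small hole in the till's sloping front panel until the hidden catch lets go and the lid springs up, then put the pin back in its stand or lay it down on the counter. Lower the coin tray, kept level so that no coins spill, all the way down into the till's empty middle well and close the lid until it stays latched, without moving the crockery that stands around.

Things in the scene. Friction and masses are not known exactly. Their poses are not given: they have to be found in the camera images.
- till: Flip-top cash till, fixed: black case 230 (x) x 360 (y) x 84 mm high with a steel lid. Origin: centre of the underside; x from its front (towards the robot) to the hinge side, y left, z up. Front wall 55 mm high; from its top a light grey panel, 62 mm deep, rises to +x at 27 degrees to the horizontal, up to the lid's front edge (x = -60, z = 84 mm). Under the lid are wells, the middle one empty.
- hole (a point): Mouth of the release hole, at the grey panel's outer face: round, 10 mm wide, chamfered 2 mm, through the 16 mm panel. Axes as till. It runs square to the panel: the way in is sin 27 deg along till +x and cos 27 deg down. The catch's pad lies 42 mm down it; pushed about 6 mm further (2 to 5 N) it frees the lid; hard stop after 11 mm.
- catch (a joint): Hidden catch, turn of its crank in rad: 0 at rest (hooked over the lid's striker), about 0.26 where the lid comes free, 0.5 at its stop. A spring returns it; it snaps over the striker by itself when the lid is pressed fully down.
- lid (a joint): Lid, angle in rad: 0 shut, 1.57 upright, fully open. Hinge line at till x = 105, z = 84 mm. Once unlatched a spring throws it open in about a second and holds it open (2 to 3 N at the front edge). To shut it, push it over from behind and press its front edge down, 5 to 10 N over the last 15 mm, until it latches. About 0.55 kg, 165 mm from hinge to front edge, 354 wide, 5 thick.
- lid_edge (a point): Middle of the lid's front edge, on its outer face (upper face when shut, rear face when open), 10 mm in from the edge and 155 mm from the hinge line. Its axes turn with the lid: x from the front edge to the hinge, z out of the outer face.
- pocket (a point): Centre of the floor of the till's empty middle well, 5 mm above the counter; axes as till. The well is 116 (x) x 100 (y) mm inside. Its side and back walls reach 36 mm above the counter, its front wall 58 mm, the case around all wells 84 mm.
- stand_hole (a point): Mouth of the hole in the top of the pin's stand, a fixed wooden block 70 x 70 x 68 mm high. The upright hole is 9 mm wide, chamfered 2 mm, and goes right through.
- pin_grip (a point): Centre of the release pin's handle: black plastic, 16 x 16 mm square, 56 mm long, on a steel shank 6 mm thick and 66 mm long with a round end. z points along the pin from the shank's end to the handle; x and y are square to the handle's sides. At the start it stands upright in the stand, the handle resting on the block, this point 96 mm above the counter. 0.05 kg.
- pin_tip (a point): End of the pin's shank, 94 mm from the handle's centre, on the pin's axis.
- tray_grip (a point): Grip point of the loose coin tray: black tray 100 (x) x 92 (y) mm with 34 mm high walls and coins in both halves, carried by an upright fin along its middle, 60 mm long (x), 10 mm thick (y), top 70 mm above the underside. This point is on the fin, 56 mm above the underside, over the tray's centre; z up, axes along the tray. The same turned half round. 0.33 to 0.6 kg.
- mug: White mug, 84 mm wide, 85 mm high, loose; leave it alone. Origin: centre of its underside.
- plates: Stack of four white plates 160 mm wide, 55 mm high, loose; leave it alone. Origin: centre of its underside.
Mind the look-alikes: they are no part of the job. Of the things shaped like the part that bears pin_grip, the black one is meant. There is more than one size of the part that bears tray_grip; the job needs the middle-sized.

How it is judged:
By the outcome, as a careful person would: the job done as asked, in the order asked, and still so for the second after the job is handed in, with the robot touching nothing.
It also fails if it takes over 72 s, if anything falls off the work surface, if the arm or the gripper's body presses on something with over 40 N, if the wrist force passes 120 N, or if a joint passes its speed limit or range.

## Working session

There is one attempt and no reset: what is moved stays moved. The work goes in short steps, Python scripts to look and compute and a tool call to move; the robot and the scene stay as the last step left them, time stands still between calls to the robot, and variables do not carry over. Pictures are saved under pics/ and viewed, and the job is handed in when it is done.

Besides the shell and the picture viewer there is one more tool, called after "Request:" by a JSON object that holds its "api" and its "payload". arm_command: Moves the arm, as the interface text tells. Its arguments: {"type":"object","properties":{"deltas":{"type":"array","items":{"type":"array"}},"grip_force":{"type":"number"}},"required":["deltas"]}

```bash
ls; mkdir -p pics; cat > h.py <<'E'
import numpy as np, cv2
from workcell import env, cams
def grab(n):
    return cams.grab_frame(n)
def save(p,f): cv2.imwrite('pics/'+f, cv2.cvtColor(p['img'],cv2.COLOR_RGB2BGR))
def crop(p,f,x0,y0,x1,y1,s):
    im=cv2.cvtColor(p['img'],cv2.COLOR_RGB2BGR)[y0:y1,x0:x1]
    cv2.imwrite('pics/'+f,cv2.resize(im,None,fx=s,fy=s,interpolation=cv2.INTER_CUBIC))
def ray(p,uv):
    R=cv2.Rodrigues(np.array(p['rvec'],float))[0]; t=np.array(p['tvec'],float).ravel()
    d=np.linalg.inv(np.array(p['K']))@np.array([uv[0],uv[1],1.])
    return -R.T@t, R.T@d
def atz(p,uv,z):
    c,d=ray(p,uv); return c+d*(z-c[2])/d[2]
def proj(p,X):
    return cv2.projectPoints(np.array(X,float).reshape(-1,3),np.array(p['rvec'],float),np.array(p['tvec'],float),np.array(p['K'],float),None)[0].reshape(-1,2)
def tri(obs):
    A=np.zeros((3,3));b=np.zeros(3)
    for p,uv in obs:
        c,d=ray(p,uv);d=d/np.linalg.norm(d);P=np.eye(3)-np.outer(d,d);A+=P;b+=P@c
    return np.linalg.solve(A,b)
E
python3 - <<'E'
from h import *
for n in ['side','top','wrist']:
    p=grab(n); save(p,n+'0.png'); c,_=ray(p,(320,200)); print(n,c.round(), p['shot'])
    for k in ['till','pin_grip','tray_grip','mug','plates','hole','stand_hole','pocket']:
        try:
            r=cams.silhouettes(p,k); print(k,[(round(q['conf'],2),np.round(q['centre']).tolist(),int(q['region'].sum())) for q in r])
        except Exception as e: print(k,e)
s=env.state(); print(s)
E
```

```text
pics
side [292. 905. 897.] 1
till [(0.91, [298.0, 203.0], 7919), (0.72, [290.0, 305.0], 152)]
pin_grip [(0.7, [298.0, 205.0], 7866), (0.58, [335.0, 302.0], 246), (0.5, [291.0, 304.0], 138), (0.47, [288.0, 347.0], 178)]
tray_grip [(0.82, [341.0, 148.0], 641), (0.8, [382.0, 152.0], 313), (0.66, [397.0, 179.0], 1810)]
mug [(0.55, [217.0, 320.0], 1823), (0.21, [301.0, 127.0], 1104)]
plates [(0.59, [302.0, 124.0], 1132)]
hole [(0.84, [296.0, 203.0], 7932)]
stand_hole [(0.67, [294.0, 318.0], 1271)]
pocket [(0.79, [301.0, 204.0], 7925), (0.16, [210.0, 320.0], 1793)]
top [ 265.    4. 1373.] 2
till [(0.61, [332.0, 186.0], 6842)]
pin_grip [(0.51, [214.0, 208.0], 53), (0.44, [226.0, 235.0], 39), (0.38, [445.0, 161.0], 1648), (0.25, [335.0, 182.0], 4626)]
tray_grip [(0.71, [383.0, 266.0], 1664), (0.64, [430.0, 249.0], 407), (0.63, [416.0, 212.0], 733)]
mug [(0.79, [208.0, 163.0], 654)]
plates [(0.66, [446.0, 164.0], 1627)]
hole [(0.81, [338.0, 186.0], 6875)]
stand_hole [(0.67, [223.0, 211.0], 441)]
pocket [(0.62, [337.0, 188.0], 6699)]
wrist [ 227. -533.  385.] 3
till []
pin_grip []
tray_grip [(0.93, [218.0, 14.0], 1897), (0.69, [64.0, 34.0], 9411)]
mug []
plates []
hole []
stand_hole []
pocket []
{'time_s': 1.35, 'qpos': array([-7.52283220e+01,  1.83117547e+01,  8.96381596e+01,  2.11898582e-03,
        7.20453338e+01, -1.14567195e+00]), 'qvel': array([-0.04029299, -0.11713491, -0.02189663, -0.04821189, -0.08071837,
       -0.03719703]), 'effort': array([-5.21847523e-04, -4.12349796e+01, -2.32225800e+01,  7.26547837e-02,
        3.76316230e-02,  3.16812645e-06]), 'ee_pos': array([ 157.71188845, -552.96397386,  224.98308875]), 'ee_rot': array([111.84180974,  89.99483818, -52.24149344]), 'force': array([-0.27976965,  0.64582816,  0.81858006]), 'torque': array([ 0.0584925 , -0.03421572,  0.0156987 ]), 'gripper_width': 91.12595346402058}
```

View pics/side0.png

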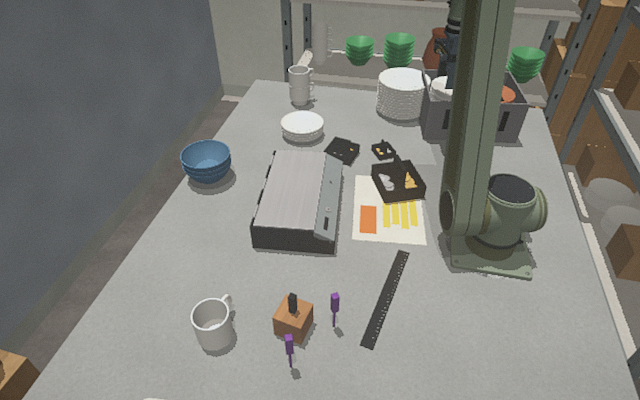

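View pics/top0.png

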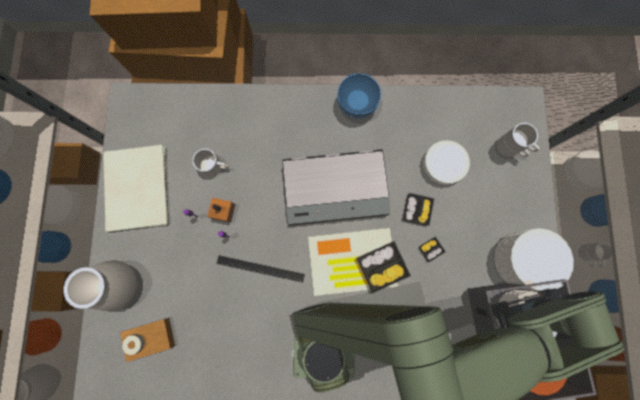

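View pics/wrist0.png

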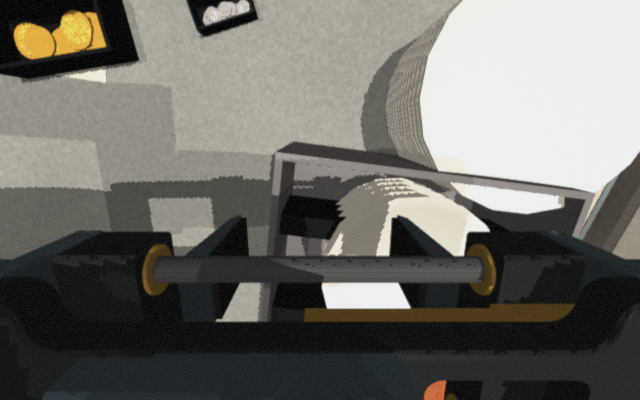

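```bash
python3 - <<'E'
from h import *
p=grab('top'); q=grab('side')
crop(p,'t1.png',270,140,460,300,4)
crop(p,'t2.png',160,140,310,260,5)
crop(q,'s1.png',240,130,440,260,4)
crop(q,'s2.png',180,270,360,380,4)
print(env.tip_reach)
for pp,n in ((p,'top'),(q,'side')):
    print(n,pp['K'].round(1).tolist(),np.round(pp['rvec'],3).tolist(),np.round(pp['tvec'],1).tolist())
for n,uv,uvs,z in (('pin',(216.5,208.5),(292,303),96),('tray',(417,210),(341,150),40),('mug',(208,163),(217,320),42),('plates',(446,164),(302,124),40)):
    print(n,atz(p,uv,z).round(),atz(q,uvs,z).round(),tri([(p,uv),(q,uvs)]).round())
E
```

```text
11.0
top [[376.4, 0.0, 321.6], [0.0, 376.4, 199.4], [0.0, 0.0, 1.0]] [2.135, -2.115, 0.184] [9.1, 504.7, 1304.0]
side [[427.7, 0.0, 311.9], [0.0, 427.7, 199.9], [0.0, 0.0, 1.0]] [0.315, -2.76, 1.243] [493.6, 130.8, 1203.1]
pin [460. 374.  96.] [465. 370.  96.] [462. 373. 101.]
tray [ 470. -328.   40.] [ 477. -316.   40.] [ 475. -330.   30.]
mug [637. 431.  42.] [633. 417.  42.] [630. 426.  57.]
plates [ 641. -440.   40.] [ 651. -452.   40.] [ 643. -436.   49.]
```

```bash
cd pics; ls
```

```text
s1.png
s2.png
side0.png
t1.png
t2.png
top0.png
wrist0.png
```

View pics/t1.png

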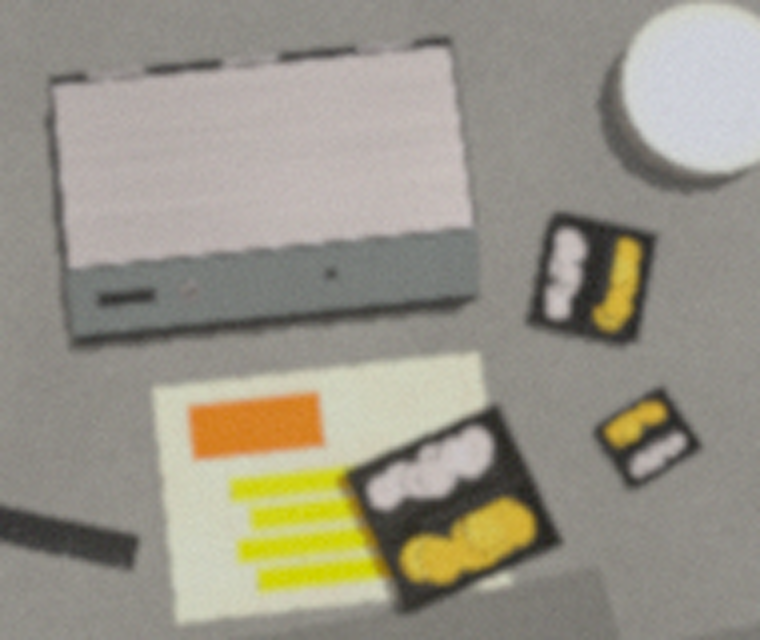

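View pics/s1.png

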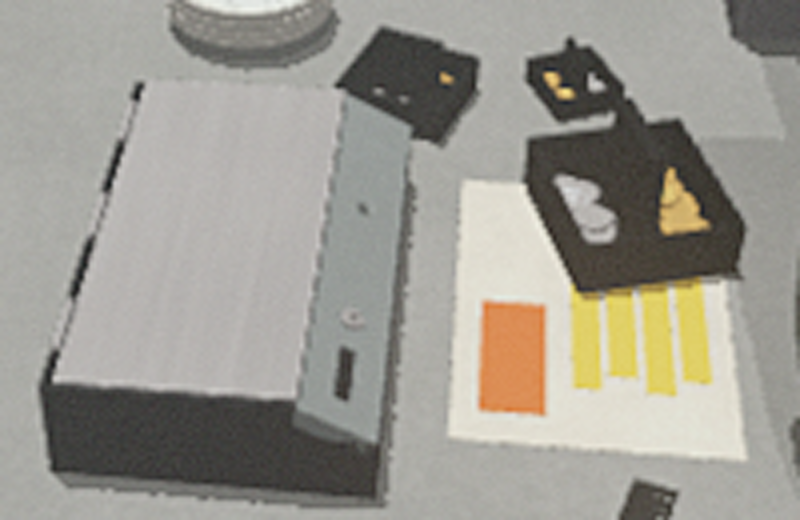

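View pics/s2.png

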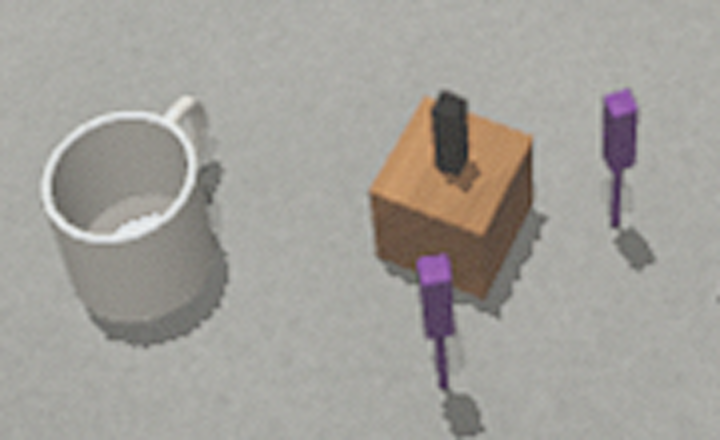

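View pics/t2.png

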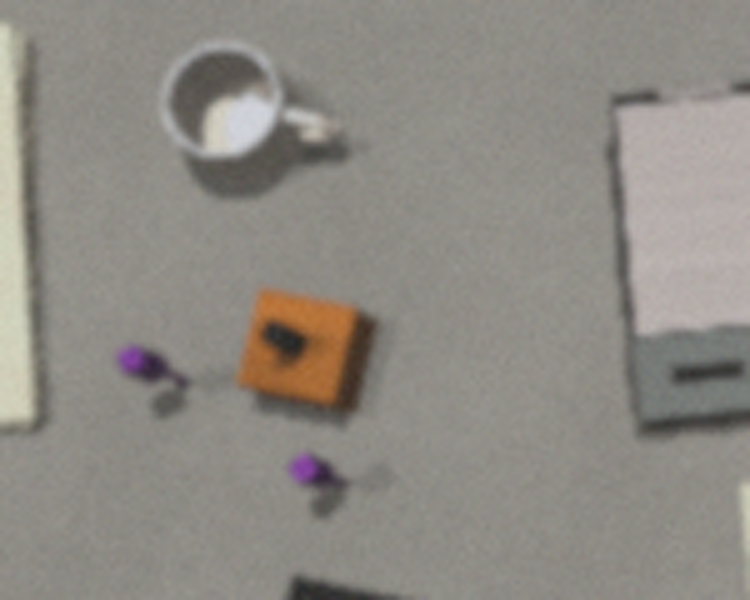

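```bash
python3 - <<'E'
from h import *
p=grab('top'); q=grab('side')
T=lambda x,y:(270+(x+.5)/4-.5,140+(y+.5)/4-.5)
S=lambda x,y:(240+(x+.5)/4-.5,130+(y+.5)/4-.5)
for n,t,s,z in (('lidFL',(69,266),(295,397),84),('lidFR',(472,229),(343,93),84),('BL',(52,82),(52,384),84),('BR',(450,43),(140,86),84),('frontL',(76,338),(374,440),55),('frontR',(476,298),(411,133),55),('hole',(331,273),(362,208),70)):
    print(n,atz(p,T(*t),z).round(),atz(q,S(*s),z).round(),tri([(p,T(*t)),(q,S(*s))]).round())
# tray corners at z=34
for t in ((557,213),(656,235),(630,344),(530,322)): print(atz(p,T(*t),34).round())
U=lambda x,y:(160+(x+.5)/5-.5,140+(y+.5)/5-.5)
for t in ((258,290),(362,308),(348,408),(240,384)): print('stand',atz(p,U(*t),68).round())
for t in ((307,468),(133,361)): print('purple',atz(p,U(*t),95).round())
E
```

```text
lidFL [473. 134.  84.] [474. 123.  84.] [471. 133.  94.]
lidFR [ 509. -216.   84.] [ 514. -226.   84.] [ 509. -215.   92.]
BL [638. 153.  84.] [636. 147.  84.] [635. 152.  90.]
BR [ 677. -200.   84.] [ 679. -199.   84.] [ 679. -200.   83.]
frontL [413. 129.  55.] [419. 123.  55.] [416. 128.  61.]
frontR [ 452. -223.   55.] [ 456. -223.   55.] [ 454. -223.   55.]
hole [471. -95.  70.] [ 473. -100.   70.] [471. -94.  75.]
[ 533. -302.   34.]
[ 514. -391.   34.]
[ 415. -363.   34.]
[ 434. -275.   34.]
stand [504. 403.  68.]
stand [491. 329.  68.]
stand [420. 335.  68.]
stand [437. 412.  68.]
purple [376. 354.  95.]
purple [448. 478.  95.]
```

```bash
cat >> h.py <<'E'
from scipy.spatial.transform import Rotation as Ro
def toolR(s=None):
    s=s or env.state(); return Ro.from_euler('xyz',s['ee_rot'],degrees=True).as_matrix()
E
python3 - <<'E'
from h import *
s=env.state();R=toolR(s);print(R.round(3),s['time_s'])
p=grab('wrist');c,d=ray(p,(320,200));print('cam in tool',(R.T@(c-s['ee_pos'])).round(1),'dir',(R.T@d).round(3)); 
Rc=cv2.Rodrigues(np.array(p['rvec'],float))[0];print((Rc@R).round(3),p['K'].round(1))
E
```

```text
[[ 0.     0.274 -0.962]
 [-0.    -0.962 -0.274]
 [-1.     0.     0.   ]] 1.55
cam in tool [-159.7   -0.3  -72. ] dir [0.968 0.005 0.251]
[[-0.     1.    -0.001]
 [-0.254  0.001  0.967]
 [ 0.967  0.001  0.254]] [[284.9   0.  318.6]
 [  0.  284.9 200.9]
 [  0.    0.    1. ]]
```

Request:
{"api": "arm_command", "payload": {"deltas": [[1,[0,0,15],0.14],[1,[15,25,25],0.29],[1,[35,50,35],0.43],[1,[55,80,35],0.58],[1,[75,110,35],0.72],[1,[95,140,30],0.87],[1,[115,170,20],1.02],[1,[135,200,10],1.17],[1,[155,230,0],1.32],[1,[175,260,-10],1.47],[1,[195,290,-20],1.62],[1,[215,320,-30],1.77],[1,[235,350,-40],1.92],[1,[255,380,-50],2.07],[1,[275,405,-60],2.22],[1,[290,430,-70],2.37],[1,[305,450,-80],2.52],[1,[313,458,-85],2.67],[1,[313,458,-85],2.82],[1,[313,458,-85],2.97]]}}

```text
time_s: 3.6
ee_pos: [471.0, -94.5, 139.7]
ee_rot: [150.3, 90.0, 156.8]
force: [-0.6, -1.3, 0.2]
gripper_width: 91.1
```

```bash
python3 - <<'E'
from h import *
s=env.state(); print(s['time_s'],s['ee_pos'].round(1),toolR(s).round(3)[:,1],s['qpos'].round())
p=grab('wrist'); save(p,'w1.png')
print(proj(p,[[471,-95,71],[471,-95,84]]).round())
E
```

```text
3.6 [471.  -94.5 139.7] [-0.113  0.994  0.   ] [ -13.   14.  109.    0.   57. -109.]
[[318. 214.]
 [317. 219.]]
```

View pics/w1.png

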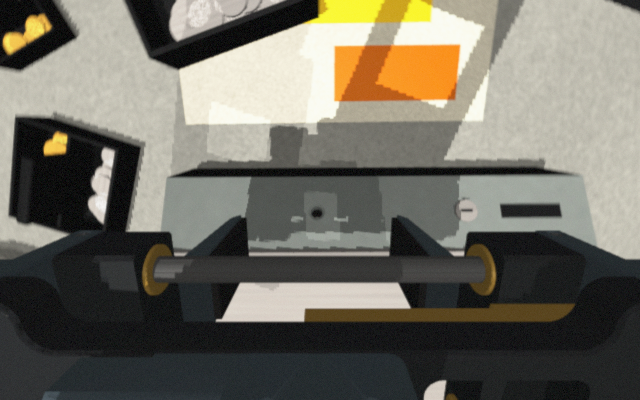

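```bash
python3 - <<'E'
from h import *
p=grab('wrist'); crop(p,'w1c.png',150,150,600,260,1.7)
g=cv2.cvtColor(p['img'],cv2.COLOR_RGB2GRAY)
w=g[203:222,307:328].astype(float); print(w.min(),np.median(w))
m=np.clip(70-w,0,None); yy,xx=np.mgrid[203:222,307:328]; c=((xx*m).sum()/m.sum(),(yy*m).sum()/m.sum()); print(c)
for z in (67,70,73): print(z,atz(p,c,z).round(1))
a=atz(p,(170,177),55);b=atz(p,(583,180),55);print(a,b,np.linalg.norm(a-b),np.degrees(np.arctan2(-(b-a)[0],(b-a)[1])))
t=grab('top');sd=grab('side')
print(tri([(p,c),(t,(352.5,207.9)),(sd,(330.1,181.6))]))
E
```

```text
10.0 99.0
(np.float64(316.853364579846), np.float64(212.9373953799799))
67 [471.7 -95.8  67. ]
70 [470.8 -95.9  70. ]
73 [469.8 -96.   73. ]
[ 457.93236961 -225.91151243   55.        ] [418.33828338 131.15994945  55.        ] 359.25996236414073 6.327428632341563
[470.65802358 -95.38569179  73.47672762]
```

View pics/w1c.png

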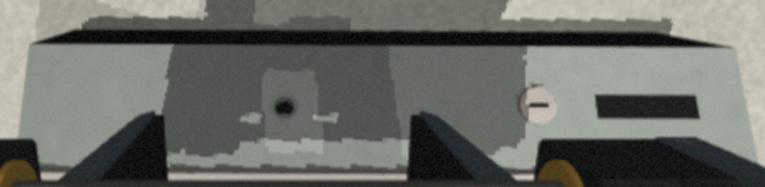

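Request:
{"api": "arm_command", "payload": {"deltas": [[1,[0,20,20],0],[1,[0,60,40],0],[1,[0,105,60],0],[1,[0,150,60],0],[1,[0,195,60],0],[1,[0,240,60],0],[1,[0,285,60],0],[1,[0,330,60],0],[1,[0,375,60],0],[1,[0,420,60],0],[1,[-5,450,60],0],[1,[-9,468,60],0],[1,[-9,468,60],0]]}}

```text
time_s: 5.1
ee_pos: [461.1, 374.6, 199.7]
ee_rot: [146.6, 90.0, 152.7]
force: [0.5, -0.5, 0.3]
gripper_width: 91.1
```

```bash
python3 - <<'E'
from h import *
s=env.state(); print(s['time_s'],s['ee_pos'].round(1),toolR(s).round(3)[:,1],s['qpos'].round())
p=grab('wrist'); save(p,'w2.png')
print(proj(p,[[462,373,124],[462,373,68]]).round())
E
```

```text
5.1 [461.1 374.6 199.7] [-0.107  0.994  0.   ] [ 38.  21.  89.   0.  70. -58.]
[[316. 212.]
 [317. 197.]]
```

View pics/w2.png

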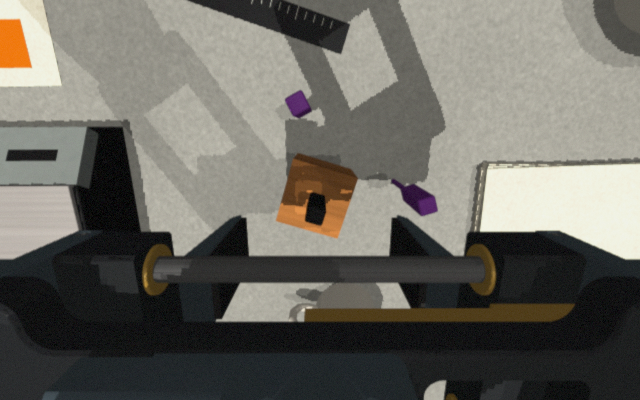

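```bash
python3 - <<'E'
from h import *
p=grab('wrist'); crop(p,'w2c.png',270,140,370,250,6)
E
```

```text
(no output)
```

View pics/w2c.png

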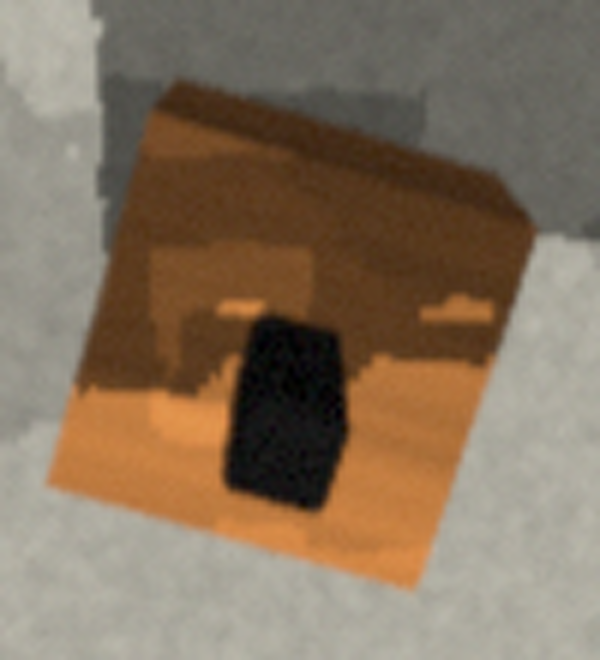

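```bash
python3 - <<'E'
from h import *
from scipy.optimize import minimize
p=grab('wrist'); s=env.state(); print(s['time_s'])
g=p['img'].max(2)
m=np.zeros(g.shape,bool); m[188:230,305:330]=g[188:230,305:330]<32
m=m.astype(float); print(m.sum())
def hull(x,y,yw,w=16):
    c,sn=np.cos(yw),np.sin(yw);P=[]
    for z in(68,124):
        for a in(-w/2,w/2):
            for b in(-w/2,w/2): P.append([x+c*a-sn*b,y+sn*a+c*b,z])
    return cv2.convexHull(proj(p,P).astype(np.float32))
def cost(v):
    h=hull(v[0],v[1],v[2]); im=np.zeros((400,640),np.uint8)
    cv2.fillConvexPoly(im,np.round((h)*16).astype(np.int32),255,cv2.LINE_AA,4)
    return np.abs(im/255.-m).sum()
best=None
for yw in np.radians([-14,-8,-2]):
    r=minimize(cost,[463,373,yw],method='Nelder-Mead',options=dict(initial_simplex=[[463,373,yw],[467,373,yw],[463,377,yw],[463,373,yw+.15]]))
    print(r.x[:2],np.degrees(r.x[2]),r.fun)
C=lambda x,y:(270+(x+.5)/6-.5,140+(y+.5)/6-.5)
for c in ((152,108),(537,232),(415,588),(48,486)): print('stand',atz(p,C(*c),68).round(1))
E
```

```text
5.25
461.0
[463.86989957 372.29378155] -0.6574228630441096 172.94901960784313
[463.88538081 372.73026008] 0.2590634494731489 174.14117647058822
[463.67536616 372.42949851] 0.17249108520183015 173.9019607843137
stand [424.2 344.1  68. ]
stand [438.4 412.   68. ]
stand [505.9 399.2  68. ]
stand [493.5 331.2  68. ]
```

Request:
{"api": "arm_command", "payload": {"deltas": [[1,[2,-1,0],-0.14],[0.6,[2,-1,-10],-0.28],[0.6,[2,-1,-45],-0.28],[0.6,[2,-1,-80],-0.28],[0.6,[2,-1,-108],-0.28],[0.6,[2,-1,-108],-0.28],[0,[2,-1,-108],-0.28],[0,[2,-1,-108],-0.28],[0,[2,-1,-108],-0.28],[0,[2,-1,-108],-0.28],[0,[2,-1,-108],-0.28]], "grip_force": 15}}

```text
time_s: 6.35
ee_pos: [463.9, 372.2, 92.8]
ee_rot: [49.1, 89.9, 39.2]
force: [-0.1, -1.2, 0.4]
gripper_width: 17.7
```

```bash
python3 - <<'E'
from h import *
s=env.state(); print(s['time_s'],s['ee_pos'].round(1),toolR(s).round(3)[:,1],s['gripper_width'],s['force'].round(1))
p=grab('wrist'); save(p,'w3.png')
E
```

```text
6.35 [463.9 372.2  92.8] [0.173 0.985 0.001] 17.67346285889853 [-0.1 -1.2  0.4]
```

View pics/w3.png

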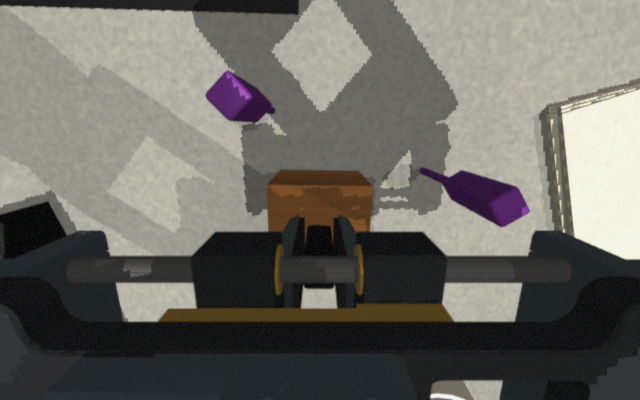

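Request:
{"api": "arm_command", "payload": {"deltas": [[0,[0,0,0],0],[0,[0,0,0],0],[0,[0,0,15],0],[0,[0,0,30],0],[0,[0,0,45],0.14],[0,[0,0,56],0.28],[0,[0,0,56],0.284],[0,[0,0,56],0.284]]}}

```text
time_s: 7.2
ee_pos: [463.4, 371.8, 147.4]
ee_rot: [-156.1, 90.0, -150.0]
force: [-0.9, 0.4, -0.7]
gripper_width: 15.8
```

```bash
python3 - <<'E'
from h import *
s=env.state(); print(s['time_s'],s['ee_pos'].round(1),toolR(s).round(3)[:,1],s['gripper_width'],s['force'].round(1))
p=grab('side'); crop(p,'s3.png',220,230,380,380,5)
x=s['ee_pos'];print(proj(p,[[x[0],x[1],x[2]+8],[x[0],x[1],x[2]+8-94],[x[0],x[1],x[2]-36]]).round(1))
E
```

```text
7.2 [463.4 371.8 147.4] [-0.107  0.994 -0.   ] 15.802700320410336 [-0.9  0.4 -0.7]
[[291.7 287.4]
 [293.2 312.8]
 [292.5 299.7]]
```

View pics/s3.png

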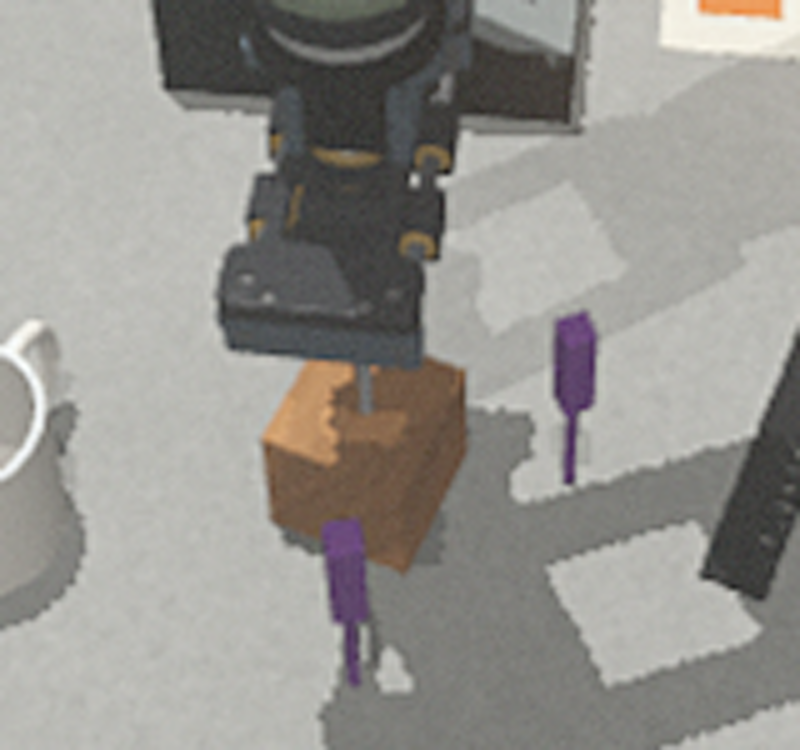

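Request:
{"api": "arm_command", "payload": {"deltas": [[0,[0,0,3],0],[0,[0,0,3],0],[0,[-8,-1,3],0],[0,[-17,-2,2],0],[0,[-24,-3,1],0],[0,[-31,-3,-1],0],[0,[-37,-4,-2],0],[0,[-42,-5,-3],0],[0,[-46,-5,-5],0],[0,[-49,-5,-6],0],[0,[-49,-5,-6],0]], "grip_force": 4}}

```text
time_s: 8.35
ee_pos: [414.1, 366.9, 141.8]
ee_rot: [-164.9, 90.0, -158.6]
force: [-0.3, 0.1, -0.2]
gripper_width: 16.0
```

```bash
cat > sv.py <<'E'
from h import *
import sys
f=sys.argv[1]
s=env.state(); print(s['time_s'],s['ee_pos'].round(1),toolR(s).round(3)[:,1],round(s['gripper_width'],1),s['force'].round(1))
p=grab('side'); x=s['ee_pos']; u=proj(p,[x])[0]
x0=int(np.clip(u[0]-70,0,500));y0=int(np.clip(u[1]-50,0,280)); crop(p,f,x0,y0,x0+140,y0+120,5); print(x0,y0)
E
python3 sv.py s4.png
```

```text
8.35 [414.1 366.9 141.8] [-0.11   0.994 -0.   ] 16.0 [-0.3  0.1 -0.2]
244 243
```

View pics/s4.png

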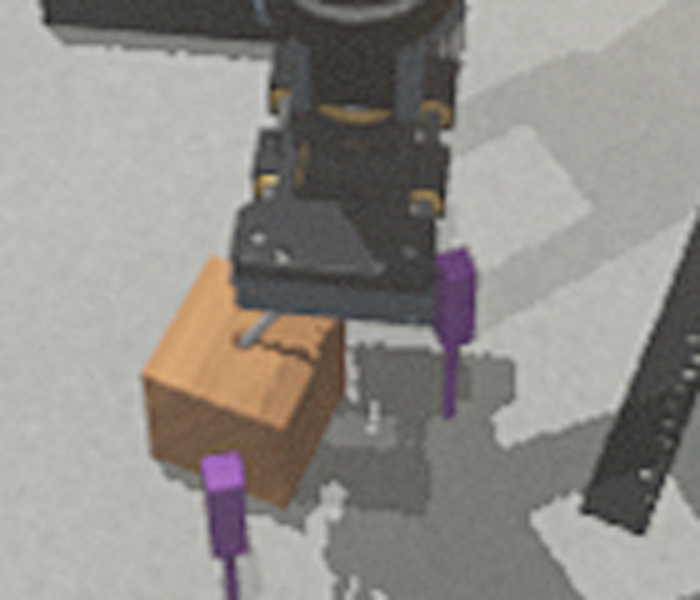

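Request:
{"api": "arm_command", "payload": {"deltas": [[0,[0,0,0],0],[0,[0,0,0],0],[0,[-2,0,5],0],[0,[-4,0,10],0],[0,[-4,0,30],0],[0,[-4,0,55],0],[0,[-4,0,60],0],[0,[-4,0,60],0]], "grip_force": 30}}

```text
time_s: 9.2
ee_pos: [411.0, 367.4, 203.0]
ee_rot: [36.5, 89.9, 42.8]
force: [0.3, 0.4, -1.1]
gripper_width: 16.1
```

```bash
python3 sv.py s5.png; python3 - <<'E'
from h import *
p=grab('wrist'); save(p,'w5.png')
E
```

```text
9.2 [411.  367.4 203. ] [-0.11   0.994  0.002] 16.1 [ 0.3  0.4 -1.1]
246 226
```

View pics/s5.png

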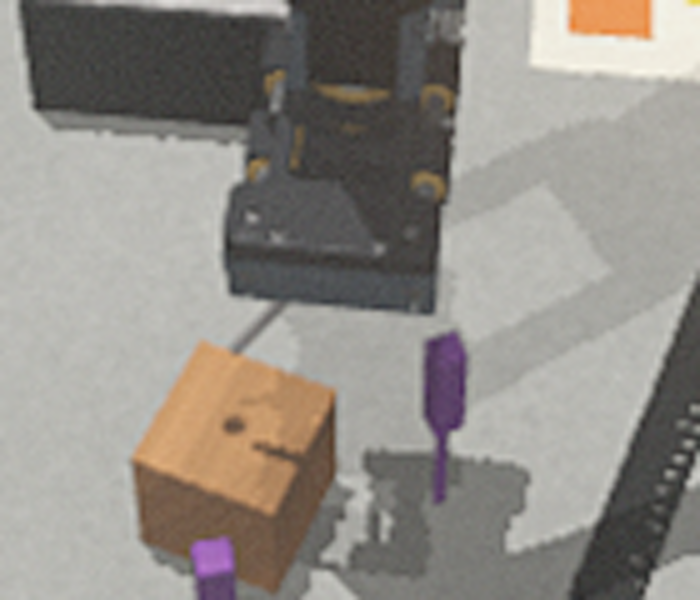

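View pics/w5.png

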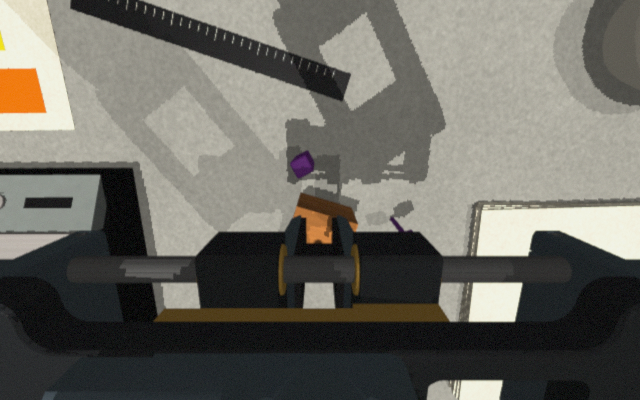

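```bash
python3 - <<'E'
from h import *
p=grab('side'); s=env.state(); G=s['ee_pos']+[0,0,8]
xt=np.array([np.cos(np.radians(6.3)),np.sin(np.radians(6.3)),0])
o=lambda x,y:np.array((246+(x+.5)/5-.5,226+(y+.5)/5-.5))
print('stand hole seen',o(235,425),'pred',proj(p,[[464,372,68]]))
print('tip seen',o(235,352),'shank',o(288,303))
for th in (25,30,35,40,45,50):
    d=np.array([0,0,-1])*np.cos(np.radians(th))+xt*np.sin(np.radians(th))
    q=proj(p,[G+98.8*d,G+60*d]); print(th,q.round(1).tolist(),(G+98.8*d).round())
print(proj(p,[G]))
crop(p,'s6.png',270,260,330,320,12)
E
```

```text
stand hole seen [292.6 310.6] pred [[292.83789394 311.15502262]]
tip seen [292.6 296. ] shank [303.2 286.2]
25 [[297.7, 298.4], [304.9, 289.2]] [452. 371. 119.]
30 [[294.1, 296.9], [302.7, 288.3]] [459. 372. 123.]
35 [[290.7, 295.3], [300.6, 287.3]] [466. 373. 128.]
40 [[287.5, 293.6], [298.6, 286.2]] [473. 374. 133.]
45 [[284.5, 291.6], [296.8, 285.0]] [480. 374. 139.]
50 [[281.7, 289.6], [295.0, 283.7]] [485. 375. 145.]
[[316.84535602 274.03492112]]
```

View pics/s6.png

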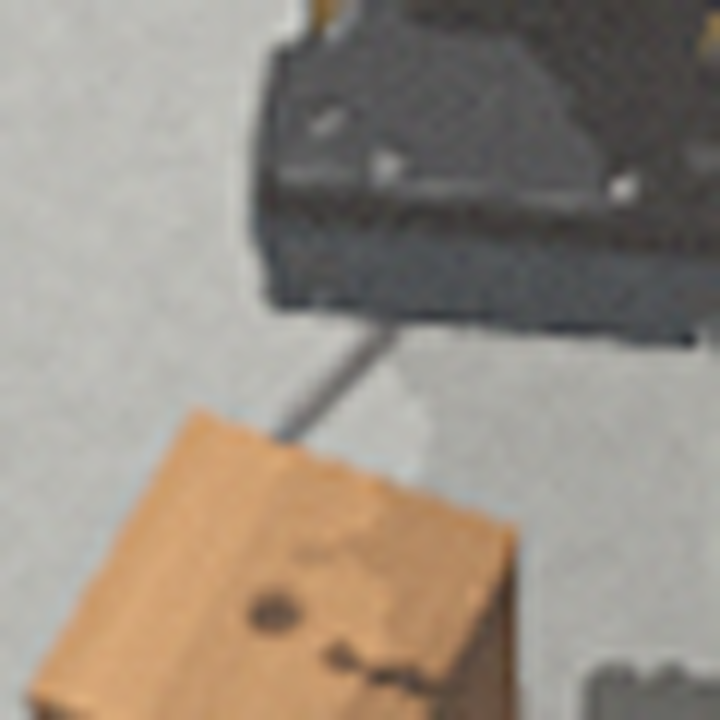

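Request:
{"api": "arm_command", "payload": {"deltas": [[0,[0,-20,0],0],[0,[0,-55,0],0],[0,[0,-100,0],0],[0,[0,-145,0],0],[0,[0,-190,0],0],[0,[0,-235,0],0],[0,[0,-280,0],0],[0,[0,-325,0],0],[0,[0,-370,0],0],[0,[0,-410,0],0],[0,[0,-440,-10],0],[0,[-1.5,-460,-20],0],[0,[-1.5,-470,-34],0],[0,[-1.5,-470,-34],0],[0,[-1.5,-470,-34],0]]}}

```text
time_s: 10.85
ee_pos: [408.2, -103.0, 167.7]
ee_rot: [151.7, 89.9, 157.9]
force: [0.3, 0.1, -1.1]
gripper_width: 16.0
```

```bash
python3 - <<'E'
from h import *
s=env.state(); print(s['time_s'],s['ee_pos'].round(1),toolR(s).round(3)[:,1],round(s['gripper_width'],1),s['force'].round(1))
p=grab('side'); crop(p,'s7.png',300,150,370,210,11)
w=grab('wrist'); crop(w,'w7.png',240,150,400,260,5)
H=[471.1,-95.9,68.8]
print(proj(p,[H,[459.8,-97.1,91.1]]),proj(w,[H,[459.8,-97.1,91.1]]))
E
```

```text
10.85 [ 408.2 -103.   167.7] [-0.109  0.994  0.001] 16.0 [ 0.3  0.1 -1.1]
[[330.33274512 182.8405531 ]
 [334.2567447  177.4005469 ]] [[318.20470222 264.62056102]
 [318.22533271 264.75475297]]
```

View pics/s7.png

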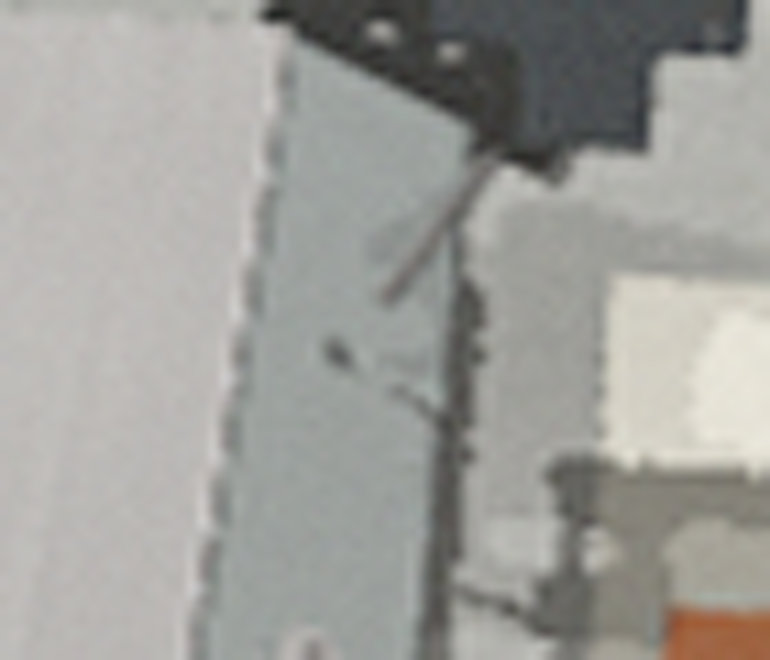

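View pics/w7.png

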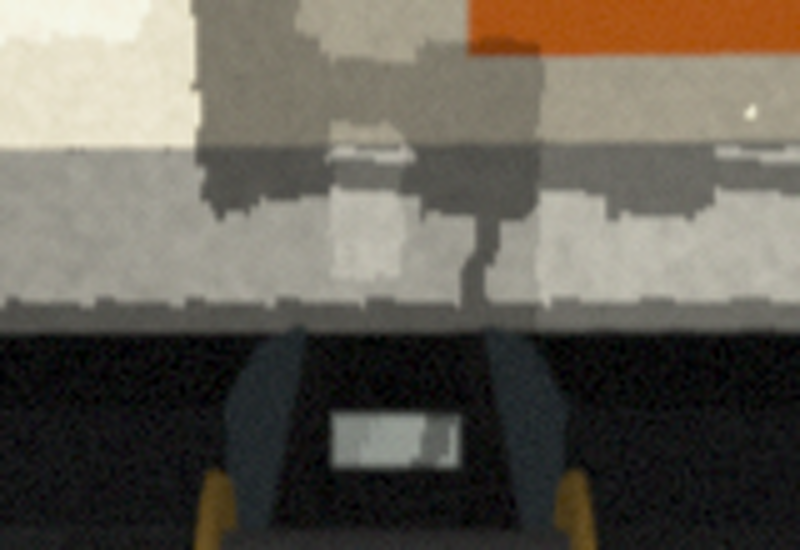

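```bash
python3 - <<'E'
from h import *
p=grab('top'); crop(p,'t7.png',310,170,400,240,8)
H=[471.1,-95.9,68.8]
print(proj(p,[H,[459.8,-97.1,91.1]]))
p=grab('side');J=proj(p,[[460,-97,91],[470,-97,91],[460,-87,91],[460,-97,101]]);print(J[1:]-J[0])
E
```

```text
[[352.74502218 207.88893409]
 [353.60378784 210.12936674]]
[[-3.2463553  -0.45722776]
 [-0.63031911  2.02063355]
 [ 0.10034488 -2.60634019]]
```

View pics/t7.png

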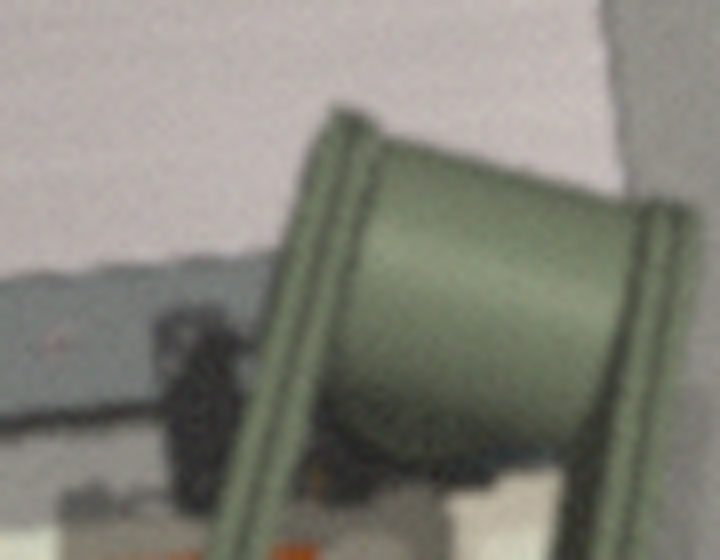

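Request:
{"api": "arm_command", "payload": {"deltas": [[0,[2,0,0],0],[0,[4,0.2,-4.5],0],[0,[6.5,0.5,-9],0],[0,[8.8,0.7,-13.5],0],[0,[11,1,-18],0],[0,[12.5,1.1,-21],0],[0,[14,1.3,-24],0],[0,[14.6,1.3,-25],0],[0,[14.6,1.3,-25],0]], "grip_force": 12}}

```text
time_s: 11.95
ee_pos: [423.2, -101.5, 142.4]
ee_rot: [153.3, 89.9, 159.6]
force: [-2.2, 1.1, -2.2]
gripper_width: 15.8
```

```bash
python3 - <<'E'
from h import *
s=env.state(); print(s['time_s'],s['ee_pos'].round(1),toolR(s).round(3)[:,1],round(s['gripper_width'],1),s['force'].round(1),s['torque'].round(2))
p=grab('side'); crop(p,'s8.png',300,150,370,210,11)
E
```

```text
11.95 [ 423.2 -101.5  142.4] [-0.11   0.994  0.001] 15.8 [-2.2  1.1 -2.2] [0.15 0.27 0.02]
```

View pics/s8.png

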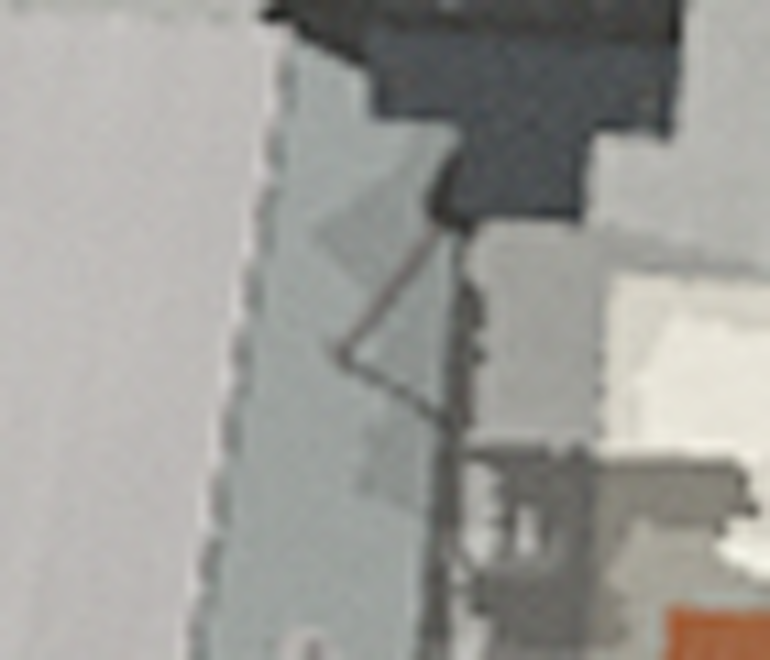

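Request:
{"api": "arm_command", "payload": {"deltas": [[0,[1.3,0.1,-2.7],0],[0,[2.7,0.3,-5.3],0],[0,[4,0.4,-8],0],[0,[5,0.5,-10],0],[0,[5,0.5,-10],0],[0,[5,0.5,-10],0]]}}

```text
time_s: 12.6
ee_pos: [428.9, -101.1, 132.7]
ee_rot: [76.1, 90.0, 82.4]
force: [-0.8, 0.1, -3.5]
gripper_width: 15.9
```

```bash
python3 - <<'E'
from h import *
s=env.state(); print(s['time_s'],s['ee_pos'].round(1),toolR(s).round(3)[:,1],round(s['gripper_width'],1),s['force'].round(1),s['torque'].round(2))
p=grab('side'); crop(p,'s9.png',300,150,370,210,11)
E
```

```text
12.6 [ 428.9 -101.1  132.7] [-0.11   0.994  0.   ] 15.9 [-0.8  0.1 -3.5] [ 0.09  0.34 -0.03]
```

View pics/s9.png

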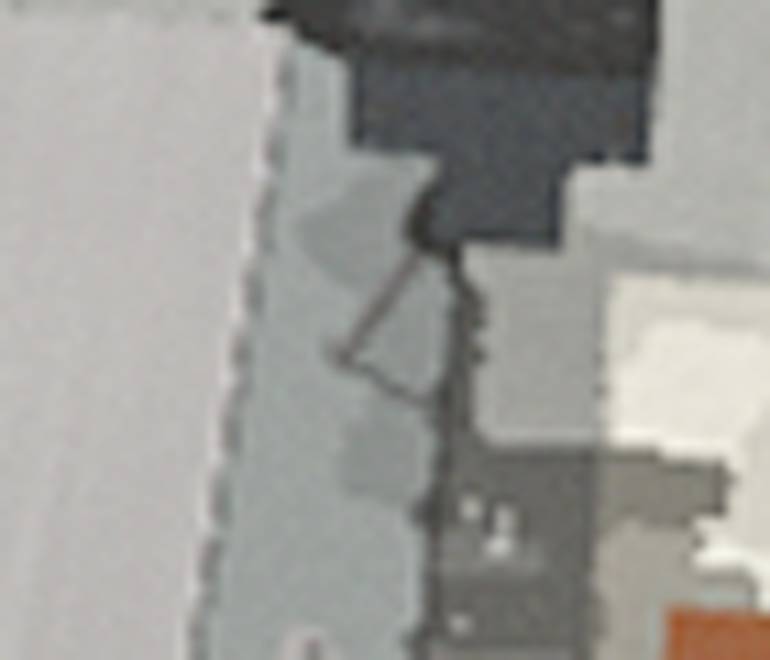

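Request:
{"api": "arm_command", "payload": {"deltas": [[0,[1.8,0.2,-3.6],0],[0,[3.6,0.4,-7],0],[0,[5.4,0.6,-10.7],0],[0,[7.2,0.8,-14],0],[0,[9,1,-17.8],0],[0,[9,1,-17.8],0],[0,[9,1,-17.8],0]]}}

```text
time_s: 13.35
ee_pos: [438.3, -100.2, 115.1]
ee_rot: [1.0, 90.0, 7.3]
force: [-0.4, -0.4, -1.8]
gripper_width: 15.8
```

```bash
python3 - <<'E'
from h import *
s=env.state(); print(s['time_s'],s['ee_pos'].round(1),toolR(s).round(3)[:,1],round(s['gripper_width'],1),s['force'].round(1),s['torque'].round(2))
p=grab('side'); crop(p,'s10.png',300,150,370,210,11)
E
```

```text
13.35 [ 438.3 -100.2  115.1] [-0.11   0.994  0.   ] 15.8 [-0.4 -0.4 -1.8] [ 0.04  0.04 -0.  ]
```

View pics/s10.png

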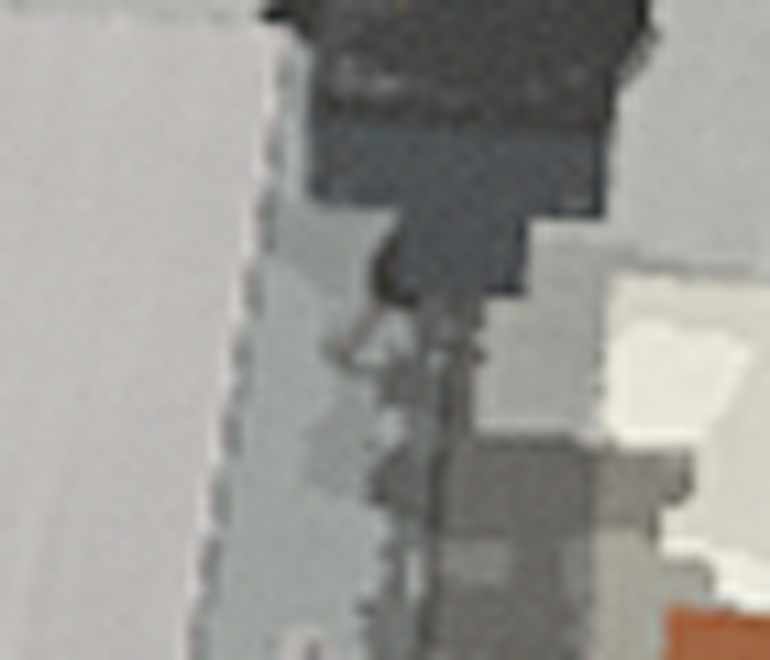

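Request:
{"api": "arm_command", "payload": {"deltas": [[0,[0,0,0],0],[0,[1.8,0.2,-3.6],0],[0,[3.6,0.4,-7],0],[0,[5.4,0.6,-10.7],0],[0,[6.8,0.7,-13.4],0],[0,[7.5,0.8,-14.8],0],[0,[7.5,0.8,-14.8],0]], "grip_force": 30}}

```text
time_s: 14.1
ee_pos: [444.9, -99.6, 101.8]
ee_rot: [-152.5, 89.9, -146.1]
force: [-7.6, 0.3, 17.5]
gripper_width: 15.9
```

```bash
python3 - <<'E'
from h import *
s=env.state(); print(s['time_s'],s['ee_pos'].round(1),toolR(s).round(3)[:,1],round(s['gripper_width'],1),s['force'].round(1),s['torque'].round(2))
p=grab('side'); crop(p,'s11.png',230,110,380,230,5)
E
```

```text
14.1 [444.9 -99.6 101.8] [-0.11   0.994 -0.   ] 15.9 [-7.6  0.3 17.5] [ 0.07  0.94 -0.01]
```

View pics/s11.png

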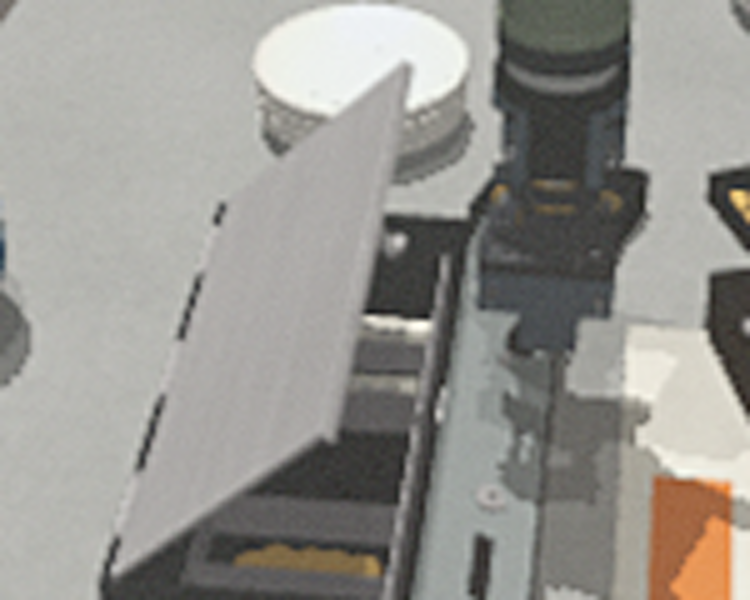

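Request:
{"api": "arm_command", "payload": {"deltas": [[0,[-3,-0.3,6],0],[0,[-6.5,-0.7,13],0],[0,[-10,-1.1,20],0],[0,[-14,-1.5,28],0],[0,[-18,-2,36],0],[0,[-22,-2.4,44],0],[0,[-27,-3,54],0],[0,[-30,-3,65],0],[0,[-30,0,85],0],[0,[-30,20,100],0],[0,[-30,60,100],0],[0,[-30,105,100],0],[0,[-30,150,100],0],[0,[-30,195,100],0],[0,[-30,240,100],0],[0,[-30,280,90],0],[0,[-30,305,75],0],[0,[-30,320,50],0],[0,[-30,320,30],0],[0,[-30,320,30],0]]}}

```text
time_s: 16.15
ee_pos: [413.8, 220.5, 128.9]
ee_rot: [-161.7, 89.7, -155.3]
force: [-1.3, -0.8, 0.2]
gripper_width: 15.9
```

```bash
python3 - <<'E'
from h import *
s=env.state(); print(s['time_s'],s['ee_pos'].round(1),toolR(s).round(3)[:,1],round(s['gripper_width'],1),s['force'].round(1),s['torque'].round(2))
p=grab('side'); save(p,'s12.png')
E
```

```text
16.15 [413.8 220.5 128.9] [-0.111  0.994 -0.001] 15.9 [-1.3 -0.8  0.2] [ 0.05 -0.12  0.02]
```

View pics/s12.png

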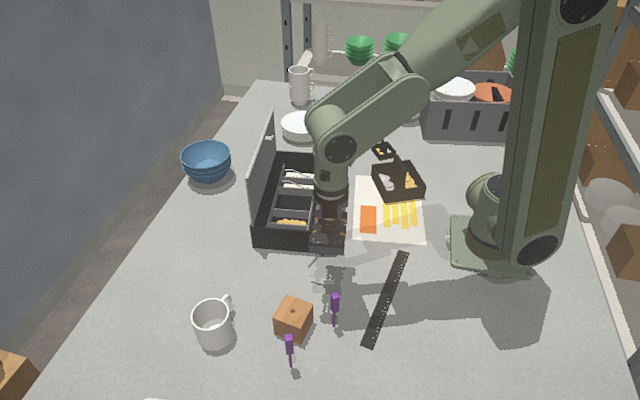

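Request:
{"api": "arm_command", "payload": {"deltas": [[0,[0,0,-25],0],[0,[0,0,-42],0],[0,[-4,0,-48],0],[0,[-12,-1,-55],0],[0,[-20,-2,-61],0],[0,[-28,-3,-69],0],[0,[-34,-4,-77],0],[0,[-40,-4,-86],0],[0,[-44,-5,-95],0],[0,[-48,-5,-104],0],[0,[-48,-5,-104],0],[0,[-48,-5,-104],0]], "grip_force": 4}}

```text
time_s: 17.4
ee_pos: [367.5, 215.8, 26.1]
ee_rot: [179.4, 90.0, -174.3]
force: [-0.5, 0.7, -1.0]
gripper_width: 16.2
```

```bash
python3 sv.py s13.png
```

```text
17.4 [367.5 215.8  26.1] [-0.11   0.994  0.   ] 16.2 [-0.5  0.7 -1. ]
275 226
```

View pics/s13.png

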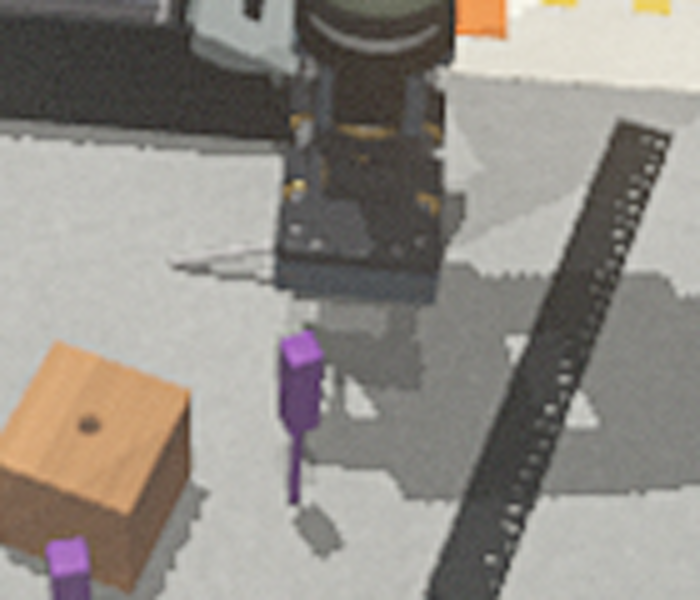

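Request:
{"api": "arm_command", "payload": {"deltas": [[0.4,[0,0,0],0],[0.4,[0,0,0],0],[0.4,[0,0,0],0],[0.4,[0,0,10],0],[0.4,[0,0,30],0],[0.4,[0,0,60],0],[0.4,[0,0,100],0],[0.4,[0,0,145],0],[0.4,[10,-20,185],0],[0.4,[35,-50,220],0],[0.4,[65,-90,245],0],[0.4,[95,-130,260],0],[0.4,[125,-170,264],0],[0.4,[150,-210,264],0],[0.4,[170,-240,264],0],[0.4,[177,-250,264],0],[0.4,[177,-250,264],0]]}}

```text
time_s: 19.15
ee_pos: [544.6, -35.6, 290.4]
ee_rot: [134.3, 90.0, 140.4]
force: [-0.2, 0.3, 0.0]
gripper_width: 36.6
```

```bash
python3 - <<'E'
from h import *
s=env.state(); print(s['time_s'],s['ee_pos'].round(1),toolR(s).round(3)[:,1],round(s['gripper_width'],1),s['force'].round(1))
p=grab('side'); save(p,'s14.png')
w=grab('wrist'); save(w,'w14.png')
E
```

```text
19.15 [544.6 -35.6 290.4] [-0.107  0.994  0.   ] 36.6 [-0.2  0.3  0. ]
```

View pics/s14.png

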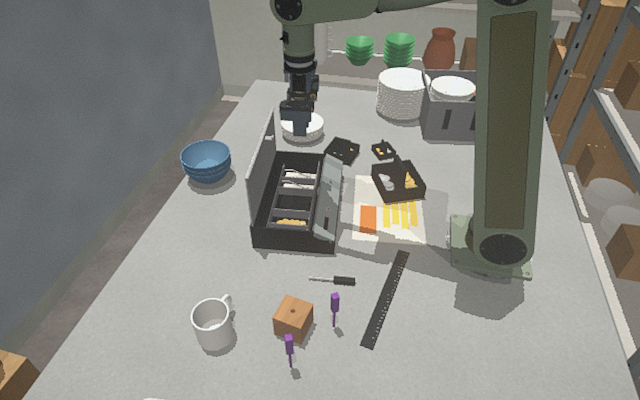

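View pics/w14.png

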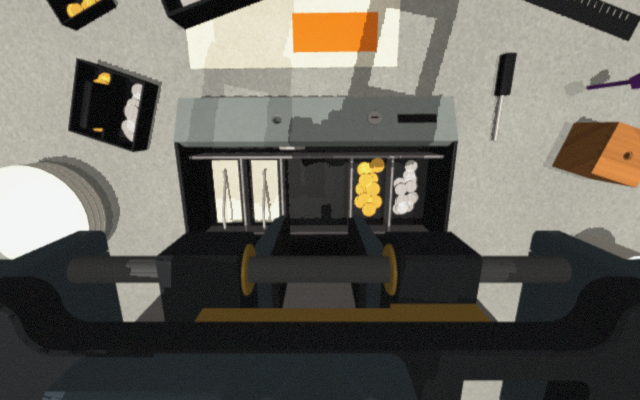

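```bash
python3 - <<'E'
from h import *
w=grab('wrist'); crop(w,'w15.png',260,140,380,250,6)
im=cv2.cvtColor(w['img'],cv2.COLOR_RGB2BGR)[140:250,260:380]
im=np.clip(im.astype(float)*2.5,0,255).astype(np.uint8)
cv2.imwrite('pics/w15.png',cv2.resize(im,None,fx=5,fy=5,interpolation=cv2.INTER_CUBIC))
E
```

```text
(no output)
```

View pics/w15.png

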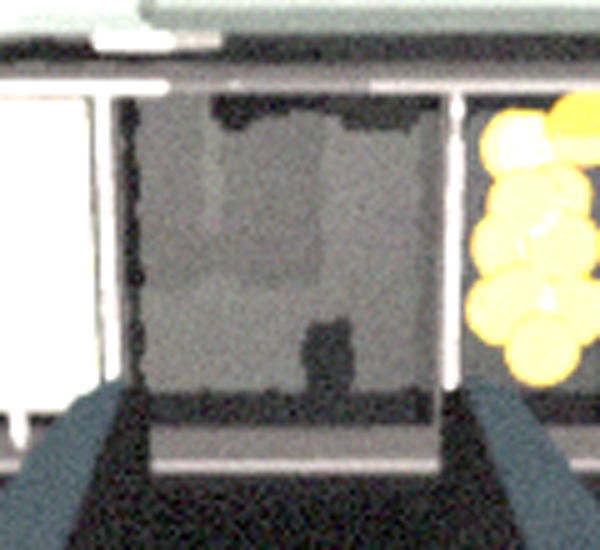

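```bash
python3 - <<'E'
from h import *
w=grab('wrist'); s=env.state(); print(s['time_s'])
o=lambda x,y:(260+(x+.5)/5-.5,140+(y+.5)/5-.5)
yaw=np.radians(6.3);O=np.array([552.4,-34.7,0])
R=np.array([[np.cos(yaw),-np.sin(yaw),0],[np.sin(yaw),np.cos(yaw),0],[0,0,1]])
def L(n,x,y,z):
    W=atz(w,o(x,y),z); print(n,W.round(1),(R.T@(W-O)).round(1))
L('left wall front',112,97,36);L('left wall back',121,380,36);L('right wall front',450,97,36);L('right back',444,385,36)
L('back top L',150,462,36);L('back top R',440,462,36);L('front top',300,95,58);L('back floor',300,424,5)
W=O+R@[-60,0,84]
E
python3 - <<'E'
from h import *
w=grab('wrist')
# medium tray in wrist img
crop(w,'w16.png',50,40,190,170,5)
E
```

```text
19.35
left wall front [524.2 -88.1  36. ] [-33.9 -50.   36. ]
left wall back [609.6 -78.6  36. ] [ 52.  -49.9  36. ]
right wall front [513.3   9.1  36. ] [-34.1  47.9  36. ]
right back [600.2  19.5  36. ] [53.4 48.6 36. ]
back top L [635.1 -67.5  36. ] [ 78.6 -41.7  36. ]
back top R [625.1  21.7  36. ] [78.4 48.1 36. ]
front top [515.2 -34.4  58. ] [-37.    4.3  58. ]
back floor [628.4 -21.4   5. ] [77.   4.9  5. ]
```

View pics/w16.png

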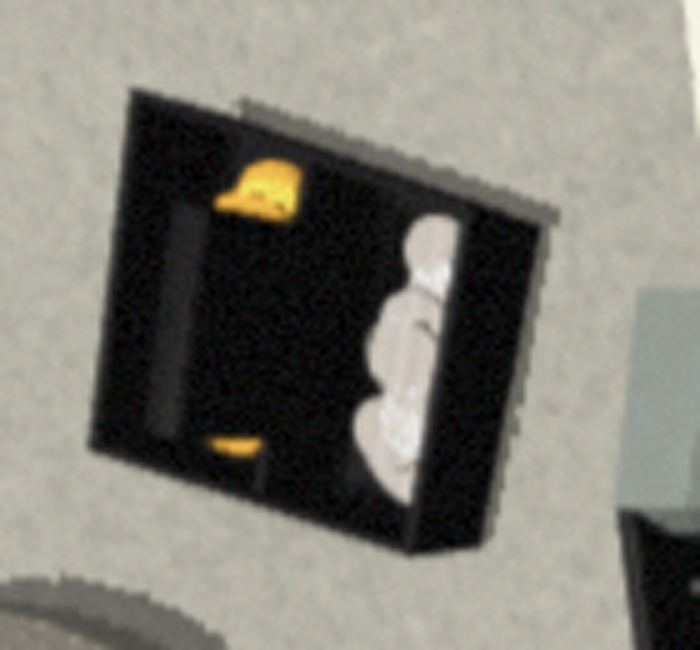

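```bash
python3 - <<'E'
from h import *
w=grab('wrist')
o=lambda x,y:(50+(x+.5)/5-.5,40+(y+.5)/5-.5)
a=atz(w,o(190,205),70);b=atz(w,o(163,436),70);print(a.round(1),b.round(1),np.linalg.norm(a-b),((a+b)/2).round(1),np.degrees(np.arctan2(*(b-a)[1::-1])))
C=[atz(w,o(*c),34) for c in ((133,90),(543,228),(410,552),(90,447))]
for c in C: print(c.round(1))
print(np.mean(C,0)); 
for i in range(4): d=C[(i+1)%4]-C[i];print(np.linalg.norm(d).round(1),np.degrees(np.arctan2(d[1],d[0])).round(1))
E
```

```text
[ 450.7 -332.1   70. ] [ 508.  -344.2   70. ] 58.55896248755109 [ 479.4 -338.1   70. ] -11.870735050606875
[ 421.3 -372.2   34. ]
[ 443.7 -264.4   34. ]
[ 536.3 -305.1   34. ]
[ 516.8 -393.7   34. ]
[ 479.52896261 -333.87283168   34.        ]
110.1 78.2
101.2 -23.7
90.7 -102.4
97.9 167.3
```

Request:
{"api": "arm_command", "payload": {"deltas": [[0.4,[-5,-20,0],-0.1],[0.4,[-15,-55,0],-0.2],[0.4,[-25,-100,-10],-0.32],[0.4,[-35,-145,-20],-0.32],[0.4,[-45,-190,-40],-0.32],[0.4,[-55,-235,-70],-0.32],[0.4,[-63,-275,-100],-0.32],[0.4,[-67,-300,-125],-0.32],[0.4,[-67,-300,-140],-0.32],[0.4,[-67,-300,-140],-0.32],[0.4,[-67,-300,-140],-0.32]]}}

```text
time_s: 20.55
ee_pos: [477.7, -333.6, 151.0]
ee_rot: [21.2, 90.0, 9.3]
force: [-0.4, -0.8, -0.1]
gripper_width: 36.5
```

```bash
python3 - <<'E'
from h import *
s=env.state(); print(s['time_s'],s['ee_pos'].round(1),toolR(s).round(3)[:,1],round(s['gripper_width'],1),s['qpos'].round())
w=grab('wrist'); save(w,'w17.png'); crop(w,'w17c.png',230,120,410,260,4)
print(proj(w,[[478.5,-336,70],[478.5,-336,0]]))
E
```

```text
20.55 [ 477.7 -333.6  151. ] [0.207 0.978 0.   ] 36.5 [ -36.   22.   95.    0.   63. -114.]
[[315.67237228 210.98751828]
 [316.32441594 192.95935838]]
```

View pics/w17.png

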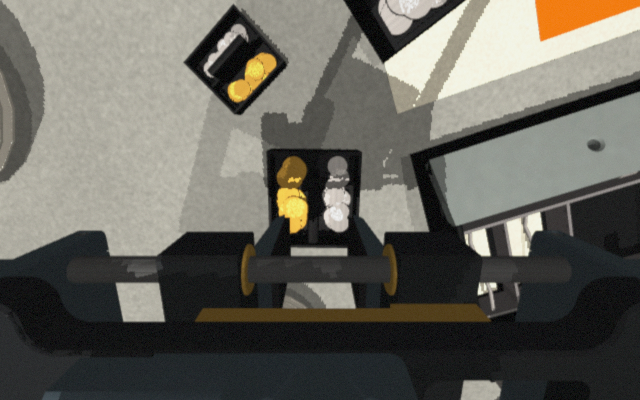

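View pics/w17c.png

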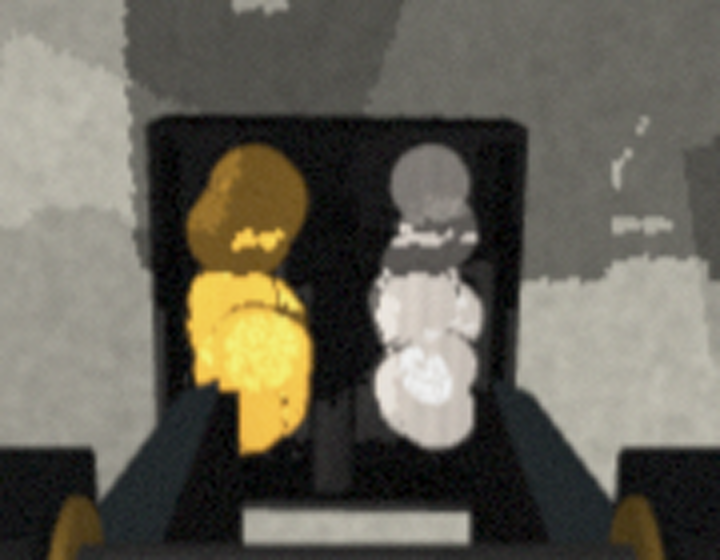

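```bash
python3 - <<'E'
from h import *
w=grab('wrist');s=env.state();R=toolR(s)
o=lambda x,y:(230+(x+.5)/4-.5,120+(y+.5)/4-.5)
def L(n,x,y,z):
    W=atz(w,o(x,y),z); print(n,W.round(1),(R.T@(W-s['ee_pos'])).round(1))
L('FL',150,122,34);L('FR',526,124,34);L('back',350,500,34);L('fin',334,440,70);L('finback',334,490,70);L('rimL',165,400,34);L('rimR',515,390,34)
print(s['ee_pos'],np.degrees(np.arctan2(R[1,1],R[0,1])))
E
```

```text
FL [ 420.4 -371.9   34. ] [117.9 -49.  -49.1]
FR [ 439.5 -283.5   34. ] [117.8  41.4 -48.6]
back [ 526.2 -345.1   34. ] [118.1  -1.   48.9]
fin [ 495.9 -342.2   70. ] [82.  -4.4 18.7]
finback [ 507.7 -344.7   70. ] [82.1 -4.5 30.8]
rimL [ 489.4 -385.8   34. ] [118.1 -48.4  21.3]
rimR [ 505.2 -297.6   34. ] [118.   41.1  18.5]
[ 478.3112861  -333.85772682  151.97392751] 78.06940708884608
```

Request:
{"api": "arm_command", "payload": {"deltas": [[0.4,[-1,-4,-20],0],[0.4,[-1,-4,-45],0],[0.4,[-1,-4,-70],0],[0.4,[-1,-4,-90],0],[0.4,[-1,-4,-101],0],[0.4,[-1,-4,-101],0],[0.4,[-1,-4,-101],0],[0,[-1,-4,-101],0],[0,[-1,-4,-101],0],[0,[-1,-4,-101],0],[0,[-1,-4,-101],0],[0,[-1,-4,-101],0]], "grip_force": 40}}

```text
time_s: 21.85
ee_pos: [476.5, -338.6, 49.9]
ee_rot: [-21.0, 90.0, -33.0]
force: [-1.2, 0.3, 2.8]
gripper_width: 9.7
```

Request:
{"api": "arm_command", "payload": {"deltas": [[0,[0,0,3],0],[0,[0,0,10],0],[0,[0,0,20],0],[0,[0,0,32],0],[0,[0,0,45],0],[0,[0,0,50],0],[0,[0,0,50],0]]}}

```text
time_s: 22.55
ee_pos: [476.9, -338.8, 100.8]
ee_rot: [-23.0, 89.8, -35.1]
force: [-0.9, -0.5, -5.1]
gripper_width: 10.2
```

```bash
python3 - <<'E'
from h import *
s=env.state(); print(s['time_s'],s['ee_pos'].round(1),toolR(s).round(3)[:,1],round(s['gripper_width'],1),s['force'].round(1),s['torque'].round(2))
w=grab('wrist'); save(w,'w18.png'); p=grab('side'); crop(p,'s18.png',280,90,420,200,5)
E
```

```text
22.55 [ 476.9 -338.8  100.8] [ 0.208  0.978 -0.001] 10.2 [-0.9 -0.5 -5.1] [ 0.02 -0.15  0.02]
```

View pics/w18.png

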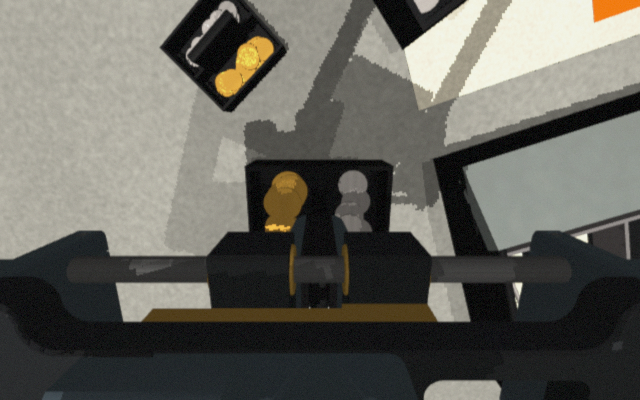

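View pics/s18.png

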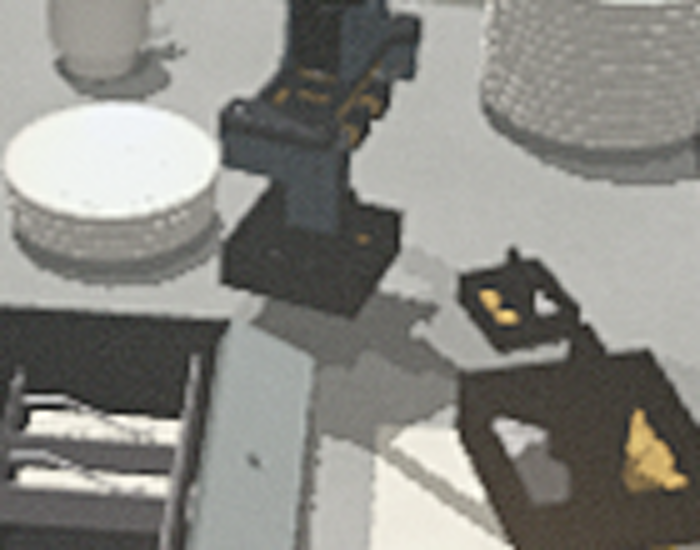

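Request:
{"api": "arm_command", "payload": {"deltas": [[0,[0,0,15],0],[0,[0,0,40],0],[0,[2,10,65],0.03],[0,[8,28,82],0.08],[0,[16,52,90],0.13],[0,[25,80,90],0.18],[0,[35,110,90],0.23],[0,[45,142,90],0.28],[0,[55,174,90],0.318],[0,[65,206,90],0.318],[0,[75,236,90],0.318],[0,[83,262,90],0.318],[0,[89,284,90],0.318],[0,[94,298,90],0.318],[0,[96,305,85],0.318],[0,[96,306,75],0.318],[0,[96,306,65],0.318],[0,[96,306,60],0.318],[0,[96,306,60],0.318],[0,[96,306,60],0.318]]}}

```text
time_s: 24.65
ee_pos: [572.3, -33.0, 159.3]
ee_rot: [-162.1, 90.0, -155.9]
force: [-0.5, 0.6, -4.6]
gripper_width: 9.8
```

```bash
python3 - <<'E'
from h import *
s=env.state(); R=toolR(s); print(s['time_s'],s['ee_pos'].round(1),R.round(3)[:,1],np.degrees(np.arctan2(R[1,1],R[0,1])),round(s['gripper_width'],1),s['force'].round(1),s['torque'].round(2))
w=grab('wrist'); save(w,'w19.png'); p=grab('side'); crop(p,'s19.png',230,110,370,230,5)
im=cv2.cvtColor(w['img'],cv2.COLOR_RGB2BGR)[130:240,210:430]
im=np.clip(im.astype(float)*2.5,0,255).astype(np.uint8)
cv2.imwrite('pics/w19c.png',cv2.resize(im,None,fx=3.5,fy=3.5,interpolation=cv2.INTER_CUBIC))
E
```

```text
24.65 [572.3 -33.  159.3] [-0.107  0.994 -0.   ] 96.15238823301027 9.8 [-0.5  0.6 -4.6] [ 0.09 -0.13  0.01]
```

View pics/w19c.png

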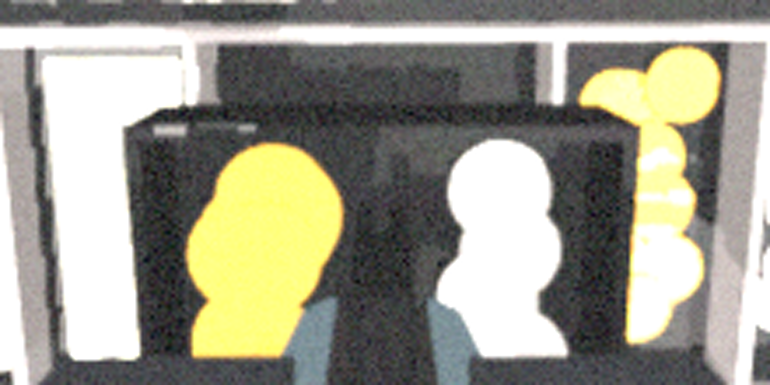

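View pics/s19.png

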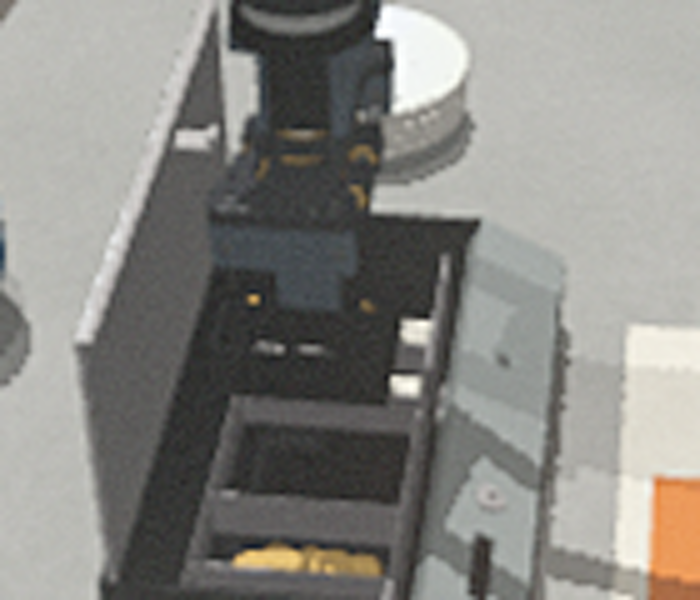

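```bash
python3 - <<'E'
from h import *
w=grab('wrist'); s=env.state()
o=lambda x,y:(210+(x+.5)/3.5-.5,130+(y+.5)/3.5-.5)
yaw=np.radians(6.3);O=np.array([552.4,-34.7,0])
R=np.array([[np.cos(yaw),-np.sin(yaw),0],[np.sin(yaw),np.cos(yaw),0],[0,0,1]])
def L(n,x,y,z):
    W=atz(w,o(x,y),z); print(n,(R.T@(W-O)).round(1))
L('tcp',0,0,0); print((R.T@(s['ee_pos']-O)).round(1))
L('FL',128,127,143);L('FR',638,127,143);L('trayL',138,300,143);L('trayR',630,300,143)
L('wallL',196,70,36);L('wallR',553,70,36);L('front',380,42,58)
print(np.degrees(0))
E
```

```text
tcp [ -47.1 -118.5    0. ]
[ 20.3  -0.2 159.9]
FL [-26.9 -44.8 143. ]
FR [-26.7  45.6 143. ]
trayL [  5.3 -45.1 143. ]
trayR [  5.4  46.2 143. ]
wallL [-28.4 -52.   36. ]
wallR [-28.2  48.2  36. ]
front [-37.2  -0.3  58. ]
0.0
```

Request:
{"api": "arm_command", "payload": {"deltas": [[0,[-1.8,-2,0],0],[0,[-1.8,-2,-8],0],[0,[-1.8,-2,-20],0],[0,[-1.8,-2,-32],0],[0,[-1.8,-2,-44],0],[0,[-1.8,-2,-54],0],[0,[-1.8,-2,-62],0],[0,[-1.8,-2,-68],0],[0,[-1.8,-2,-72],0],[0,[-1.8,-2,-76],0],[0,[-1.8,-2,-80],0],[0,[-1.8,-2,-80],0]]}}

```text
time_s: 26.0
ee_pos: [570.2, -34.4, 79.0]
ee_rot: [162.6, 90.0, 168.8]
force: [0.0, -0.5, -5.2]
gripper_width: 9.8
```

```bash
python3 - <<'E'
from h import *
s=env.state(); R=toolR(s); print(s['time_s'],s['ee_pos'].round(1),round(s['gripper_width'],1),s['force'].round(1),s['torque'].round(2))
w=grab('wrist'); 
im=cv2.cvtColor(w['img'],cv2.COLOR_RGB2BGR)[130:240,210:430]
im=np.clip(im.astype(float)*2.5,0,255).astype(np.uint8)
cv2.imwrite('pics/w20c.png',cv2.resize(im,None,fx=3.5,fy=3.5,interpolation=cv2.INTER_CUBIC))
E
```

```text
26.0 [570.2 -34.4  79. ] 9.8 [ 0.  -0.5 -5.2] [ 0.1  -0.08  0.  ]
```

View pics/w20c.png

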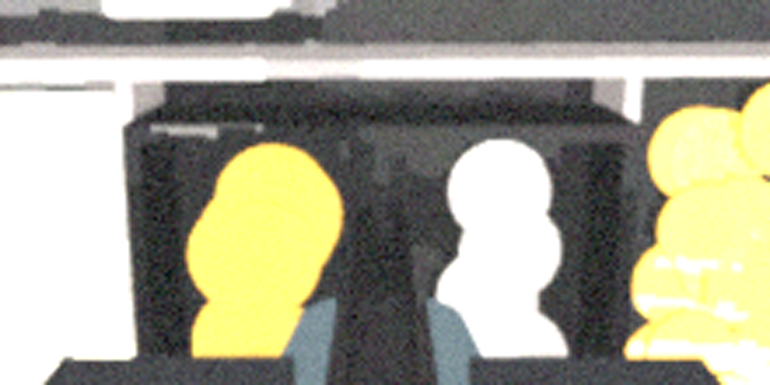

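Request:
{"api": "arm_command", "payload": {"deltas": [[0,[0,0,-5],0],[0,[0,0,-10],0],[0,[0,0,-15],0],[0,[0,0,-19],0],[0,[0,0,-22],0],[0,[0,0,-24],0],[0,[0,0,-25],0],[0,[0,0,-25],0]]}}

```text
time_s: 26.85
ee_pos: [570.4, -34.4, 54.9]
ee_rot: [54.9, 90.0, 61.1]
force: [-2.8, 0.7, -0.3]
gripper_width: 9.7
```

Request:
{"api": "arm_command", "payload": {"deltas": [[0.3,[0,0,0],0],[0.3,[0,0,0],0],[0.3,[0,0,0],0],[0.3,[0,0,0],0],[0.3,[0,0,8],0],[0.3,[0,0,20],0],[0.3,[0,0,45],0],[0.3,[0,0,80],0],[0.3,[0,0,125],0],[0.3,[0,0,170],0],[0,[0,0,215],0],[0,[0,0,250],0],[0,[0,0,255],0],[0,[0,0,255],0]]}}

```text
time_s: 28.25
ee_pos: [570.8, -34.4, 311.5]
ee_rot: [-9.7, 89.8, -3.5]
force: [-0.2, 1.0, -0.5]
gripper_width: 0.8
```

```bash
python3 - <<'E'
from h import *
s=env.state(); R=toolR(s); print(s['time_s'],s['ee_pos'].round(1),round(s['gripper_width'],1),s['qpos'].round())
w=grab('wrist'); crop(w,'w21.png',150,70,480,260,2.4); p=grab('side'); crop(p,'s21.png',220,80,370,230,4)
yaw=np.radians(6.3);O=np.array([552.4,-34.7,0])
Rr=np.array([[np.cos(yaw),-np.sin(yaw),0],[np.sin(yaw),np.cos(yaw),0],[0,0,1]])
for X in ([105,180,249],[105,-180,249],[110,180,249],[105,180,84]): print(X,(O+Rr@X).round(1),proj(p,[O+Rr@X]).round(1))
E
```

```text
28.25 [570.8 -34.4 311.5] 0.8 [  -5.   16.   81.    0.   83. -101.]
[105, 180, 249] [637.  155.7 249. ] [[244.5 179.6]]
[105, -180, 249] [ 676.5 -202.1  249. ] [[272.4 106. ]]
[110, 180, 249] [642.  156.3 249. ] [[242.4 179.4]]
[105, 180, 84] [637.  155.7  84. ] [[251.2 227.7]]
```

View pics/w21.png

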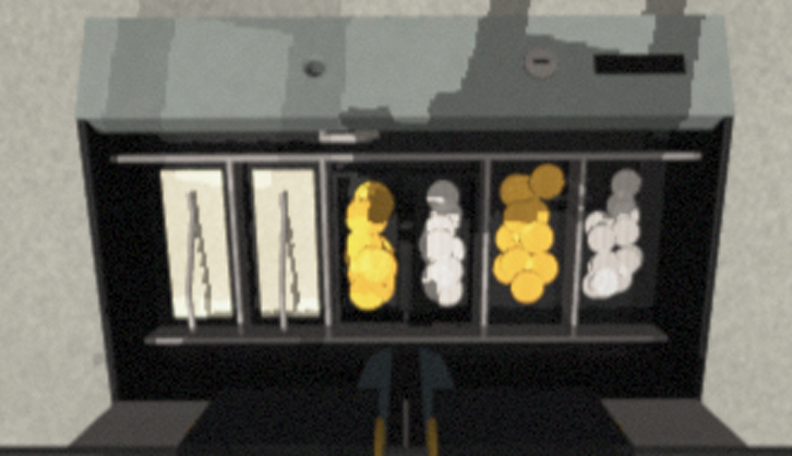

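View pics/s21.png

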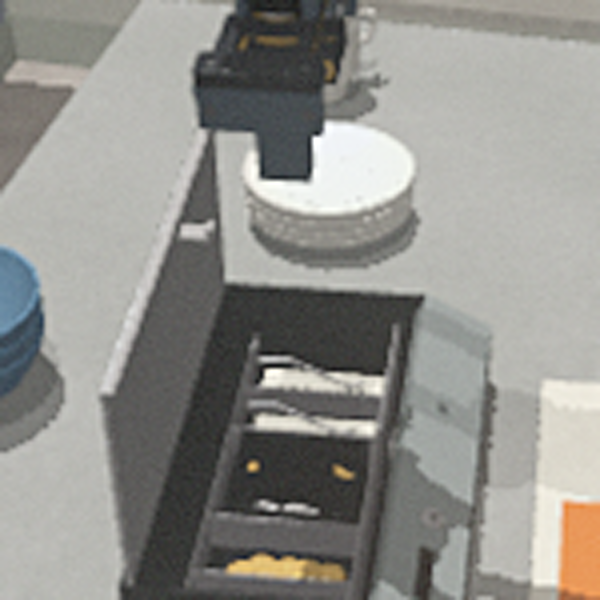

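Request:
{"api": "arm_command", "payload": {"deltas": [[0,[20,2,0],0],[0,[50,6,0],0],[0,[85,10,0],0],[0,[115,13,0],0],[0,[132,15,-2],0],[0,[132,15,-20],0],[0,[132,15,-45],0],[0,[132,15,-66],0],[0,[132,15,-66],0],[0,[132,15,-66],0]]}}

```text
time_s: 29.35
ee_pos: [702.1, -19.4, 242.1]
ee_rot: [170.5, 89.8, 176.7]
force: [0.2, 0.6, 0.2]
gripper_width: 0.4
```

```bash
python3 - <<'E'
from h import *
s=env.state(); R=toolR(s); print(s['time_s'],s['ee_pos'].round(1),round(s['gripper_width'],1),s['force'].round(1))
p=grab('side'); crop(p,'s22.png',220,80,370,230,4)
yaw=np.radians(6.3);O=np.array([552.4,-34.7,0])
Rr=np.array([[np.cos(yaw),-np.sin(yaw),0],[np.sin(yaw),np.cos(yaw),0],[0,0,1]])
L0=Rr.T@(s['ee_pos']-O); print('local',L0.round(1))
r=152
for th in (88,82,76,70,64,58,52,46,40,34,28,22,16,10,6,3,0):
    t=np.radians(th); C=np.array([105-r*np.cos(t)+16,L0[1],84+r*np.sin(t)+11])
    print(th,(O+Rr@C-s['ee_pos']).round(0))
E
```

```text
29.35 [702.1 -19.4 242.1] 0.4 [0.2 0.6 0.2]
local [150.5  -1.2 242.1]
88 [-35.  -4.   5.]
82 [-50.  -6.   3.]
76 [-66.  -7.   0.]
70 [-81.  -9.  -4.]
64 [-96. -11. -11.]
58 [-109.  -12.  -18.]
52 [-122.  -14.  -27.]
46 [-134.  -15.  -38.]
40 [-145.  -16.  -49.]
34 [-155.  -17.  -62.]
28 [-163.  -18.  -76.]
22 [-169.  -19.  -90.]
16 [-175.  -19. -105.]
10 [-178.  -20. -121.]
6 [-180.  -20. -131.]
3 [-180.  -20. -139.]
0 [-180.  -20. -147.]
```

View pics/s22.png

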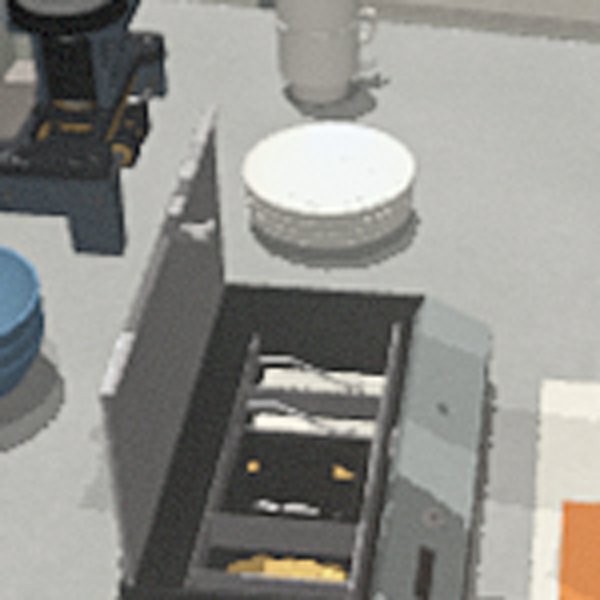

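Request:
{"api": "arm_command", "payload": {"deltas": [[0,[-12,-1,0],0],[0,[-24,-3,0],0],[0,[-35,-4,1],0],[0,[-50,-6,1],0],[0,[-66,-7,-1],0],[0,[-81,-9,-5],0],[0,[-96,-11,-11],0],[0,[-109,-12,-18],0],[0,[-122,-14,-27],0],[0,[-134,-15,-38],0],[0,[-145,-16,-49],0],[0,[-155,-17,-62],0],[0,[-163,-18,-76],0],[0,[-169,-19,-90],0],[0,[-174,-19,-103],0],[0,[-177,-20,-113],0],[0,[-178,-20,-120],0],[0,[-178,-20,-120],0]]}}

```text
time_s: 31.2
ee_pos: [524.1, -39.4, 123.1]
ee_rot: [174.2, 89.9, -179.6]
force: [-1.1, 0.6, 3.2]
gripper_width: 0.4
```

```bash
python3 - <<'E'
from h import *
s=env.state(); R=toolR(s); print(s['time_s'],s['ee_pos'].round(1),round(s['gripper_width'],1),s['force'].round(1))
p=grab('side'); crop(p,'s23.png',220,80,370,230,4)
E
```

```text
31.2 [524.1 -39.4 123.1] 0.4 [-1.1  0.6  3.2]
```

View pics/s23.png

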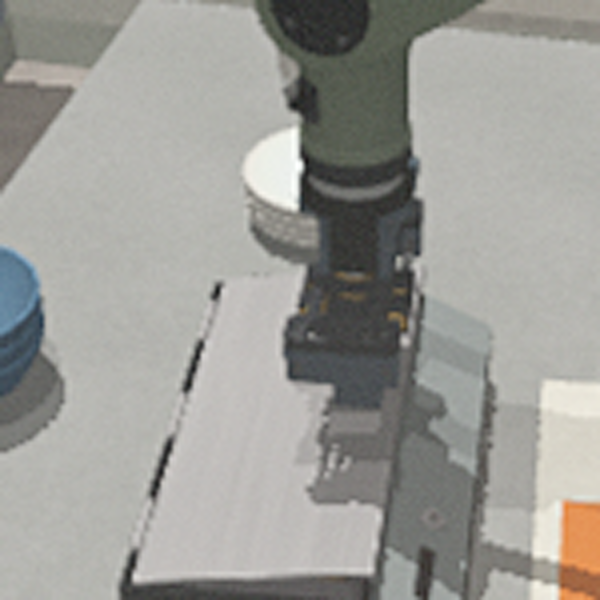

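Request:
{"api": "arm_command", "payload": {"deltas": [[0,[-2,0,-6],0],[0,[-2,0,-12],0],[0,[-2,0,-17],0],[0,[-2,0,-21],0],[0,[-2,0,-24],0],[0,[-2,0,-26],0],[0,[-2,0,-28],0],[0,[-2,0,-28],0],[0,[-2,0,-28],0]]}}

```text
time_s: 32.15
ee_pos: [522.3, -39.7, 98.6]
ee_rot: [-37.1, 89.9, -30.9]
force: [-9.1, -1.1, 26.5]
gripper_width: 0.5
```

```bash
python3 - <<'E'
from h import *
s=env.state(); print(s['ee_pos'].round(1),s['force'].round(1))
p=grab('side'); crop(p,'s24.png',230,130,370,260,5)
E
```

```text
[522.3 -39.7  98.6] [-9.1 -1.1 26.5]
```

View pics/s24.png

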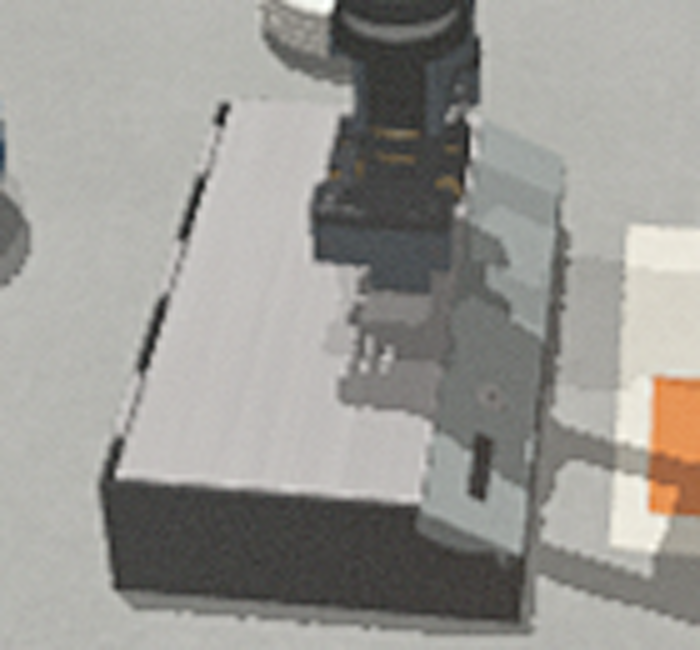

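Request:
{"api": "arm_command", "payload": {"deltas": [[0,[0,0,4],0],[0,[0,0,10],0],[0,[0,0,25],0],[0,[0,0,50],0],[0,[0,0,90],0],[0,[0,0,130],0],[0,[0,0,170],0],[0,[0,0,200],0],[0,[0,0,200],0],[0,[0,0,200],0],[0,[0,0,200],0],[0,[0,0,200],0]]}}

```text
time_s: 33.4
ee_pos: [521.8, -39.2, 293.5]
ee_rot: [165.1, 89.8, 171.3]
force: [-0.3, 0.3, -0.2]
gripper_width: 0.2
```

```bash
python3 - <<'E'
from h import *
s=env.state(); print(s['time_s'],s['ee_pos'].round(1),s['force'].round(1))
p=grab('side'); save(p,'s25.png'); crop(p,'s25c.png',230,130,370,260,5); w=grab('wrist');save(w,'w25.png')
E
```

```text
33.4 [521.8 -39.2 293.5] [-0.3  0.3 -0.2]
```

View pics/s25.png

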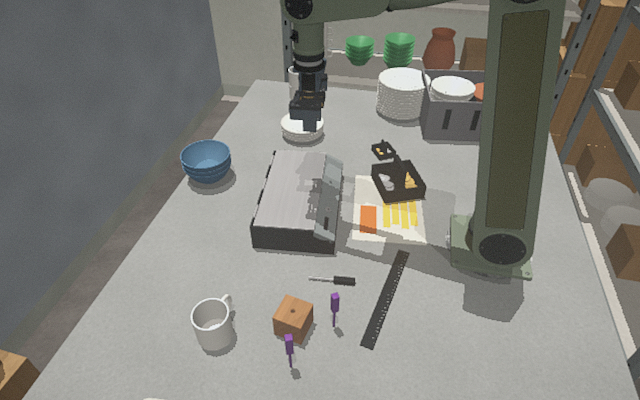

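View pics/s25c.png

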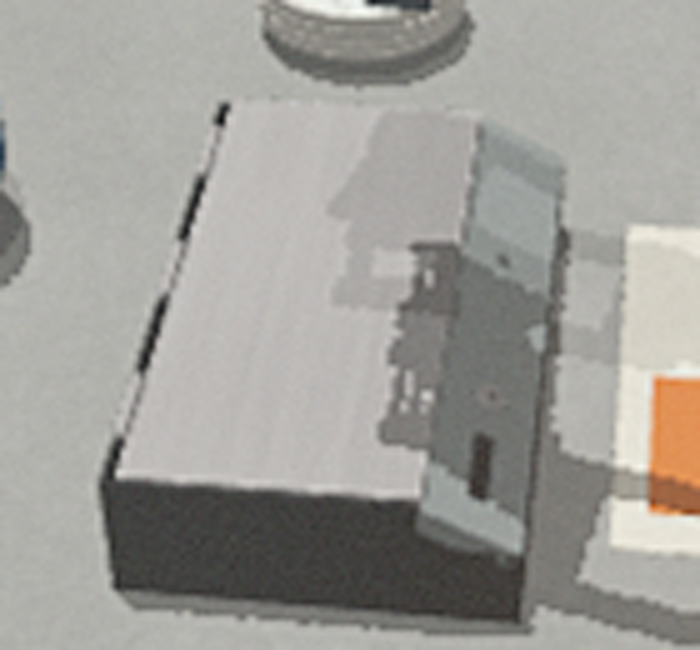

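View pics/w25.png

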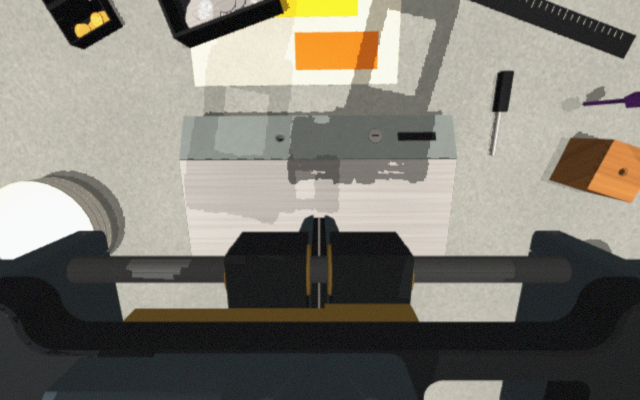

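The side view shows the lid shut 1 s after release, with the pin lying on the counter at about (332,280). The mug at (213,322) and the plates at (302,126) are where they started.

```bash
python3 - <<'E'
from h import *
print(env.job_done())
E
```

```text
the job is handed in; nothing more can be done
None
```

The job is done and was handed in at about 33.5 s, with no verdict reported.

- **Pin and lid:** I took the black pin from the stand. The tool can only turn about the vertical, so I tilted the pin about 30° in a loose grip, with its tip held in the stand hole. I then pushed it down the panel hole until the lid sprang up. The pin is now lying on the counter.
- **Tray and closing:** I picked out the middle-sized tray by its measured sides of about 91 x 98–101 mm. I carried it level and lowered it into the middle well. The underside ended at about 5 mm and the measured weight dropped to zero, so it is resting on the well floor. I then pushed the lid over from behind and pressed it shut.

**Last checks:** With the arm clear, the lid stayed shut for about a second after I let go. The pin is on the counter, and the mug and plates look where they were. I saw no spilled coins. The wrist force read about 19 N when the catch reached its stop and 28 N when I pressed the lid shut. That second figure is more than the 5–10 N expected, but well under the limit. The lid hides the tray now, so its final position was last confirmed just before closing.

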